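# Set up the folding draw bench: packing, tail and jack leg

### The job

Set up the folding draw bench for use: lay the loose wooden packing block on the bench top under its jack leg, push the parked tail down until the catch holds it level, and wind the jack down with the crank until its foot stands firmly on the block, without forcing it. Leave the other things on the bench where they are.

Things in the scene. Friction and masses are not known exactly. Their poses are not given: they have to be found in the camera images.
- draw_bench: grey cast bed of a small draw bench, bolted down, 230 x 106 mm at its flange. Origin on the bench top (z = 0) straight below the tail's hinge; its x axis points along the machine away from the tail, to the head with the upright draw plate; the tail points along -x; y to the left seen from the tail's free end looking at the head; z up. The hinge axis lies along y, 145 mm up. The bed's toe below the tail reaches to x = -97 mm and is 56 mm wide (flange 106 mm)
- tail (a joint): hinge of the tail, rad: 0 parked (free end up by 24 degrees, a spring holds it there), 0.42 level; held by the catch it rests at 0.39 to 0.42; stop at 0.452. It must be pushed to about 0.44 for the catch to snap over; about 6 N at point tail_top starts it, about 12 N brings it home. Tail: grey beam 50 mm wide, flat steel top, ending in a gear housing 58 x 56 x 50 mm centred 190 mm from the hinge; crank and jack leg are on the housing
- tail_top (a point): point on the flat top of the tail's beam, on its midline, 110 mm from the hinge and 20 mm above the hinge axis when level (165 mm above the bench top); a good place to push. x axis along the tail to the hinge, z out of the top
- catch (a joint): sprung steel catch on the right side (-y) of the bed, rad: 0 home; the tail's side pin pushes it open (up to about 0.15) as it passes; it springs back to 0 over the pin and holds the tail level
- foot_spot (a point): point on the bench top (z = 0) where the jack leg comes down when the tail is level; axes as draw_bench
- foot: round rubber foot of the jack leg, 44 mm diameter, steel leg 22 mm thick above it. It is sprung (8 N a mm, up to 14 mm), so the load rises gradually after it meets the block; it stands firm with 2 mm of squash (15 N) or more, 140 N would be forcing it
- foot_sole (a point): centre of the foot's underside. Tail level: 85 mm above the bench top with the jack fully wound up, that is 51 mm above the block's top, less 25 mm for each turn of the crank
- crank (a joint): crank angle, rad, grows clockwise seen from above (from the handle's end) and lowers the leg by 25 mm a turn; 0 fully up, stop at 17; starts between 0 and 6.3. It turns with about 2 to 2.5 N at the handle; with the foot on the block each 10 N on the foot adds 1 N at the handle. Friction holds it where it is left, up to about 22 N on the foot
- crank_hub (a point): centre of the crank on its axis, in the mid-plane of the crank arm; z axis = the crank axis, pointing out to the handle's end, which leans 35 degrees from the tail's normal towards the machine's left (+y of draw_bench), so 35 degrees from vertical with the tail level. Hub, nut and arm rise at most 8 mm above this plane
- crank_handle (a point): middle of the crank's handle, a wooden cylinder 20 mm in diameter and 52 mm long, parallel to the crank axis, free to spin on its pin; on a circle of 40 mm radius about the crank axis, 33 mm above the plane of the crank arm (the wood spans 7 to 59 mm above that plane)
- packing_block: loose hardwood block with cork sole, 130 x 60 x 34 mm (x, y, z of its frame), lying flat; origin at the middle of its underside; 0.15 to 0.31 kg. The foot has to stand wholly on its top face
- film_can: bystander: black film can with grey cap, 33 mm diameter, 54 mm high; origin at the middle of its underside
- flux_jar: bystander: jar with green lid, 45 mm diameter, 46 mm high; origin at the middle of its underside
- tea_tin: bystander: red tea tin with closed lid, 75 x 100 mm, 109 mm high, right of the tail; origin at the middle of its underside
- small_hammer: bystander: small hammer lying flat, 58 x 178 x 25 mm, handle along y; origin below its middle
- file_rack: fixed wooden rack with files standing in it, left of and behind the work. Origin in the middle of its underside; it reaches 115 mm either way along the horizontal direction 35 degrees clockwise (seen from above) from its own x axis and 105 mm either way across that; boards 150 mm high, file handles higher
- bench_lamp: fixed lamp at the right, an obstacle on the way from the right of the bench to the left. In its own frame (mm): post at (256, -110), lower arm from (256, -110, 130) up to the elbow at (106, 120, 600), upper arm from there to (-102, -55, 445), shade about (-190, -45) within 115 mm, 300 to 560 up. Nothing of it is higher than 620 mm

How it is judged (in metres and radians):
On the way, in this order (a step that is already met when the one before it is completed fails the run):
1. the tail is down level and the catch has snapped over its pin (value of joint tail above 0.38 rad and value of joint catch below 0.05 rad), for 0.2 s.
2. the jack's foot bears on the packing block (contact force between foot and packing_block above 12 N), for 0.2 s.
At the end, for the whole second after the job is handed in: The tail is level (above 0.38 rad) with the catch home over its pin; the block lies flat on the bench with the whole foot on it (sole centre within 48 mm along and 13 mm across of the block's middle), the foot bearing with over 10 N; crank at rest; bystanders within 30 mm of their places (all of step 1 and contact force between foot and packing_block above 10 N and x of foot_sole in the frame of packing_block between -0.048 and 0.048 m and y of foot_sole in the frame of packing_block between -0.013 and 0.013 m and height (world z) of packing_block below 0.005 m and angle between packing_block's own z axis and vertical below 0.05 rad and velocity of joint crank between -0.05 and 0.05 rad/s and distance of each of film_can, flux_jar, tea_tin, small_hammer from where it was at the start of the episode below 0.03 m); the robot touches nothing.
It fails at once if the jack is forced: the foot presses on the block with over 140 N (contact force between foot and packing_block above 140 N).
It fails at once if a bystander is knocked over or pushed away by more than 30 mm (distance of any of film_can, flux_jar, tea_tin, small_hammer from where it was at the start of the episode above 0.03 m).
It also fails if it takes over 72 s, if anything falls off the work surface, if the arm or the gripper's body presses on something with over 40 N, if the wrist force passes 120 N, or if a joint passes its speed limit or range.

### The arm

A 6-joint arm with a two-finger parallel gripper is mounted at the origin on a cart in front of the work surface, level with it; the furniture and walls round the work are solid. World frame = base frame: x ahead of the robot, y to its left, z up, the work surface at z = 0. Lengths are in mm, angles in rad, forces in N, time in s.
With the tool pointing down it reaches from about 400 to 925 mm from the base axis. Payload 12.5 kg.
Tool frame: the origin (TCP) lies midway between the tips of the shut fingers; the grasp point (between the pads) lies 19 mm behind it; x points along the fingers, y is the direction in which the jaws open and shut, and the axes are right-handed (so a half turn about x gives the same grasp; the last joint's range is limited). The gripper opens to 95 mm and grips with 3 to 60 N. Pads are 20 mm wide; open, the fingers measure 119 mm over their backs; the gripper's body (75 mm by 180 mm) begins 59 mm behind the grasp point.
Start: joints at [1.006, 0.491, 1.559, -0, 1.092, -0.106], TCP at [276.783, 560.393, 191.361] pointing down, gripper open.
Joint ranges: [-3.1, 3.1], [-0.84, 2.19], [0.05, 2.79], [-1.13, 4.28], [0.06, 2.93], [-2.69, 2.69]. Speed limits (rad/s): [2.22, 2.22, 2.79, 3.14, 3.14, 3.14].

### API

Orientations are given as a rotation vector (axis times angle).
In Python, from plant import ctrl, hand, planner, imaging gives the robot as it stands. Calls block until the motion is done:
- ctrl.movep(position, orientation): joint-space move of the TCP to a pose.
- ctrl.move_linear(position, max_speed=150, frame=None): straight line of the TCP; frame=None keeps the orientation; max_speed is the mean speed in mm/s.
- ctrl.set_joints(angles): joint-space move.
- hand.gripper_to(opening, grip_force=None): finger opening in mm; grip_force is the grip in N (None keeps the last); returns when the fingers have stopped.
- ctrl.wait(seconds).
- planner.inverse_kinematics(position, orientation): joint angles nearest the present ones, or None.
- imaging.capture(name): name is "side" or "top" or "wrist"; returns the picture (400x640x3 uint8, red, green, blue); there is no depth.
- imaging.get_calibration(name): a dict with "fov_y" (degrees; the focal length in pixels is half the picture's height over the tangent of half this angle, whatever the lens; pixels are square), "cx", "cy" (the principal point, pixels), "distortion" ([k1, k2, p1, p2, k3] as OpenCV has them; the pictures are not rectified), "extrinsics" (4x4, takes a point from world to camera coordinates); the wrist camera has in their place "tool_from_camera" (4x4, takes a point from camera to tool coordinates, whose origin is the TCP and whose axes are the tool frame's). Camera axes: x right, y down, z forward; pixel columns grow to the right and rows downward; lengths in mm; the calibration is good to about 2 mm. A picture is of the moment at which its call begins: read the wrist's pose just before it. get_calibration takes no time and is no camera call.
A pose or a line that the arm cannot do raises ctrl.MotionError and nothing moves.
- ctrl.finish_job(): hands the job in, once; it reports no verdict.
Readings, each from a call of its own:
- ctrl.get_clock(): time.
- ctrl.get_joints(): joint angles.
- ctrl.get_qvel(): joint speeds.
- ctrl.get_joint_efforts(): joint torques, N m.
- ctrl.get_tool_pos(): TCP position.
- ctrl.get_ee_rot(): TCP orientation.
- ctrl.get_force(): force on the tool from outside, world axes, zero at the start.
- ctrl.get_ft_torque(): the same for the moment, N m.
- ctrl.get_gripper_width(): finger opening in mm.
Only numpy, scipy, OpenCV 4.12 (cv2) and the standard library are available. Lean on these libraries where they do the work, as an engineer would, in place of code of your own. Each camera call takes 0.05 s, during which the arm holds its last target.

## Working session

There is one attempt and no reset: what is moved stays moved. The work goes in short steps, each a Python script; the robot and the scene stay as the last script left them, time stands still between calls to the robot, and variables do not carry over. Pictures are saved under pics/ and viewed, and the job is handed in when it is done.

```bash
ls -la; mkdir -p pics; python3 - <<'E'
from plant import ctrl, hand, planner, imaging
import cv2, numpy as np
np.set_printoptions(precision=4,suppress=True)
for n in ["side","top","wrist"]:
    im=imaging.capture(n); cv2.imwrite(f"pics/{n}0.png",im[:,:,::-1]); print(n,imaging.get_calibration(n))
print(ctrl.get_clock(),ctrl.get_tool_pos(),ctrl.get_ee_rot(),ctrl.get_gripper_width())
E
```

```text
total 12
drwxr-xr-x  3 agent agent 4096 Dec  7 06:57 .
drwxr-xr-x 23 root  root  4096 Dec  7 06:57 ..
drwxr-xr-x  2 agent agent 4096 Dec  7 06:57 pics
side {'fov_y': 55.0161945301851, 'cx': 330.37264993388266, 'cy': 198.83369059833578, 'distortion': array([-0.0345,  0.    ,  0.    ,  0.    ,  0.    ]), 'extrinsics': array([[   0.9835,   -0.1804,    0.0134, -527.4739],
       [  -0.1003,   -0.6054,   -0.7896,  211.5107],
       [   0.1505,    0.7752,   -0.6135,  936.5532],
       [   0.    ,    0.    ,    0.    ,    1.    ]])}
top {'fov_y': 50.63452117346588, 'cx': 316.44111834455913, 'cy': 200.15974281046886, 'distortion': array([0.0178, 0.    , 0.    , 0.    , 0.    ]), 'extrinsics': array([[  -0.0247,   -0.9997,    0.008 ,   18.1941],
       [  -0.987 ,    0.0231,   -0.1591,  536.2976],
       [   0.1589,   -0.0119,   -0.9872, 1125.9934],
       [   0.    ,    0.    ,    0.    ,    1.    ]])}
wrist {'fov_y': 62.3403968264894, 'cx': 322.45805729295313, 'cy': 196.71225447409537, 'distortion': array([-0.0299,  0.    ,  0.    ,  0.    ,  0.    ]), 'tool_from_camera': array([[  -0.0002,   -0.2436,    0.9699, -193.4116],
       [   1.    ,   -0.0009,   -0.    ,    0.7661],
       [   0.0008,    0.9699,    0.2436,  -67.6304],
       [   0.    ,    0.    ,    0.    ,    1.    ]])}
0.15 [276.6876 560.2156 190.9053] [ 0.3592  1.541  -0.3604] 95.06122129018117
```

View pics/side0.png

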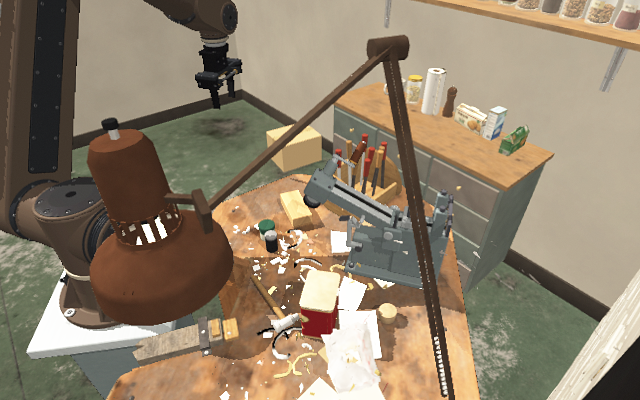

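View pics/top0.png

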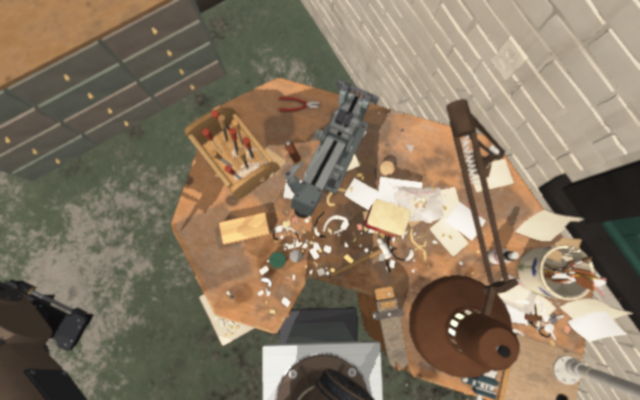

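View pics/wrist0.png

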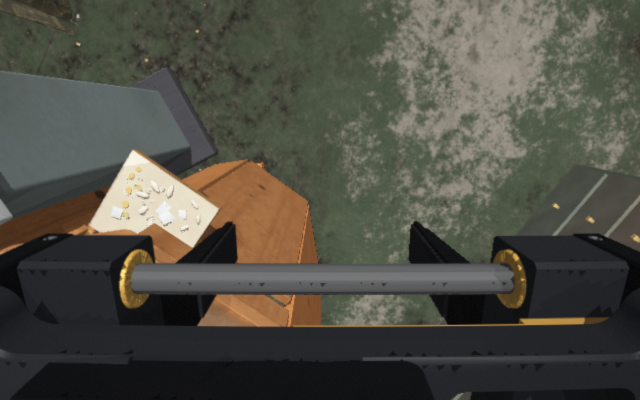

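The side view shows the draw bench at about (380,220) with its crank at about (340,165), the block at (296,207), the jar and can at (268,235), and the tea tin at (320,300). The top view shows the block at (245,228) and the bench running from (302,205) to (355,90). Next I'll zoom in.

```bash
cat > h.py <<'E'
from plant import ctrl, hand, planner, imaging
import cv2, numpy as np
from scipy.spatial.transform import Rotation as R
np.set_printoptions(precision=3,suppress=True)
def cam(n,T=None):
    c=imaging.get_calibration(n); f=200/np.tan(np.radians(c['fov_y']/2))
    K=np.array([[f,0,c['cx']],[0,f,c['cy']],[0,0,1]])
    if n=='wrist':
        E=np.linalg.inv(T@c['tool_from_camera'])
    else: E=c['extrinsics']
    return K,np.array(c['distortion'],float),E
def toolT():
    T=np.eye(4);T[:3,:3]=R.from_rotvec(ctrl.get_ee_rot()).as_matrix();T[:3,3]=ctrl.get_tool_pos();return T
def rays(C,px):
    K,d,E=C; u=cv2.undistortPoints(np.array(px,float).reshape(-1,1,2),K,d).reshape(-1,2)
    D=np.c_[u,np.ones(len(u))]@E[:3,:3]; D/=np.linalg.norm(D,axis=1)[:,None]
    return -E[:3,:3].T@E[:3,3],D
def onplane(C,px,z):
    o,D=rays(C,px); return o+D*((z-o[2])/D[:,2])[:,None]
def proj(C,P):
    K,d,E=C; return cv2.projectPoints(np.array(P,float).reshape(-1,1,3),cv2.Rodrigues(E[:3,:3])[0],E[:3,3],K,d)[0].reshape(-1,2)
def tri(obs):
    A=np.zeros((3,3));b=np.zeros(3);L=[]
    for C,px in obs:
        o,D=rays(C,[px]);M=np.eye(3)-np.outer(D[0],D[0]);A+=M;b+=M@o;L.append((o,D[0]))
    X=np.linalg.solve(A,b); return X,[np.linalg.norm(np.cross(X-o,d)) for o,d in L]
E
python3 - <<'E'
from h import *
for n,(x0,y0,x1,y1) in {'side':(200,120,480,330),'top':(170,70,450,280)}.items():
    im=cv2.imread(f'pics/{n}0.png')[y0:y1,x0:x1]
    cv2.imwrite(f'pics/{n}0z.png',cv2.resize(im,(784,588),interpolation=cv2.INTER_CUBIC))
C=cam('top'); print(onplane(C,[(245,228),(302,205),(355,90),(388,217),(295,256),(277,259),(225,165)],0))
print(cam('side')[2], -cam('side')[2][:3,:3].T@cam('side')[2][:3,3])
E
```

```text
[[ 468.384  208.996    0.   ]
 [ 530.421   46.42     0.   ]
 [ 874.434 -118.796    0.   ]
 [ 490.072 -198.037    0.   ]
 [ 386.251   68.825    0.   ]
 [ 379.173  119.34     0.   ]
 [ 652.875  267.18     0.   ]]
[[   0.984   -0.18     0.013 -527.474]
 [  -0.1     -0.605   -0.79   211.511]
 [   0.151    0.775   -0.613  936.553]
 [   0.       0.       0.       1.   ]] [ 398.995 -693.162  748.617]
```

View pics/side0z.png

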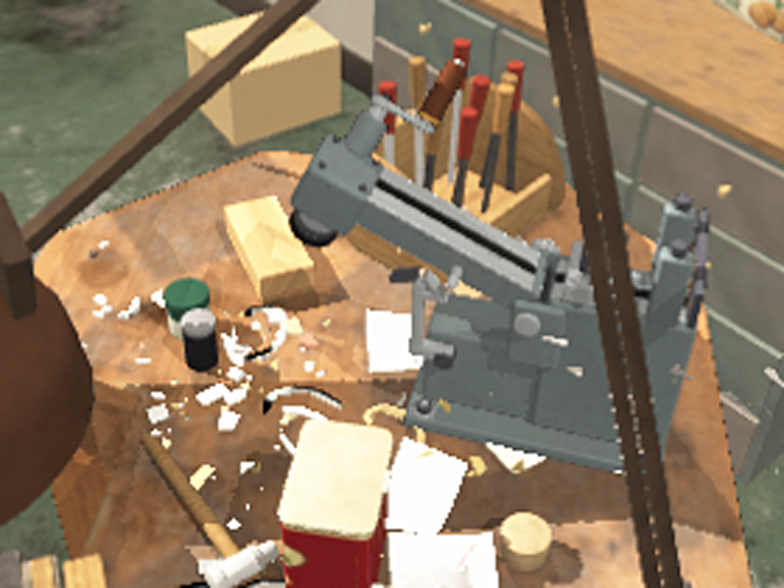

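View pics/top0z.png

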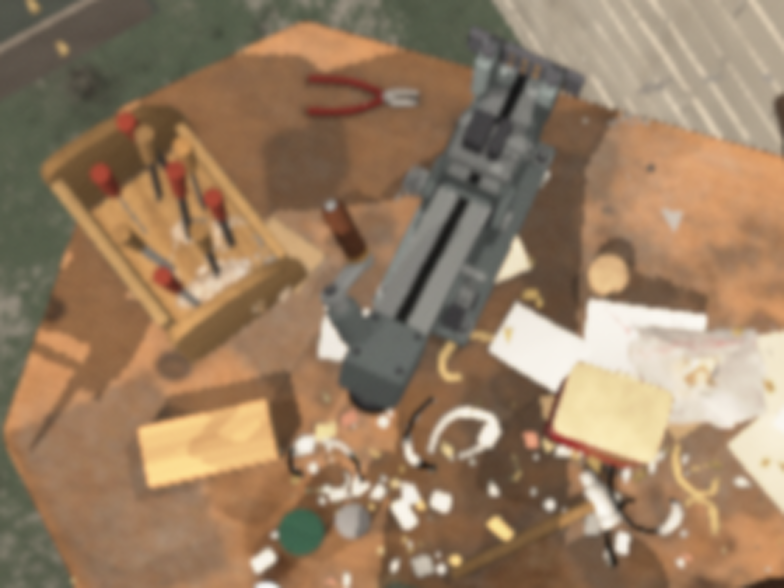

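```bash
python3 - <<'E'
from h import *
M=R.from_rotvec(ctrl.get_ee_rot()).as_matrix(); print(M)
def down(yaw): # tool y at world angle yaw, x down
    x=np.array([0,0,-1.]);y=np.array([np.cos(yaw),np.sin(yaw),0]);return np.c_[x,y,np.cross(x,y)]
for yaw in np.radians([-110,-90,-60,60,90,120]):
  m=down(yaw); print(np.degrees(yaw), m[:,2], planner.inverse_kinematics([500,80,380],R.from_matrix(m).as_rotvec()))
E
```

```text
[[-0.     0.443  0.897]
 [-0.001  0.897 -0.443]
 [-1.    -0.001 -0.   ]]
-110.0 [-0.94   0.342  0.   ] [0.028 0.173 1.537 0.    1.432 1.948]
-90.0 [-1. -0. -0.] [ 0.028  0.173  1.537 -0.     1.432  1.599]
-59.99999999999999 [-0.866 -0.5   -0.   ] [ 0.028  0.173  1.537 -0.     1.432  1.075]
59.99999999999999 [ 0.866 -0.5    0.   ] [ 0.028  0.173  1.537 -0.     1.432 -1.019]
90.0 [ 1. -0.  0.] [ 0.028  0.173  1.537 -0.     1.432 -1.543]
119.99999999999999 [0.866 0.5   0.   ] [ 0.028  0.173  1.537 -0.     1.432 -2.066]
```

```bash
cat >> h.py <<'E'
def down(deg):
    yaw=np.radians(deg);x=np.array([0,0,-1.]);y=np.array([np.cos(yaw),np.sin(yaw),0]);return R.from_matrix(np.c_[x,y,np.cross(x,y)]).as_rotvec()
def snap(n,name):
    T=toolT(); im=imaging.capture(n); cv2.imwrite(f'pics/{name}.png',im[:,:,::-1]); np.save(f'pics/{name}_T.npy',T); return T
E
python3 - <<'E'
from h import *
ctrl.move_linear([276.8,560.4,380],max_speed=300)
ctrl.movep([560,90,420],down(60)); print(ctrl.get_clock()); snap('wrist','w1')
ctrl.movep([660,60,420],down(60)); print(ctrl.get_clock()); snap('wrist','w2')
for n in 'w1','w2':
    im=cv2.imread(f'pics/{n}.png'); cv2.imwrite(f'pics/{n}z.png',cv2.resize(im,(800,500),interpolation=cv2.INTER_CUBIC))
print(toolT())
E
```

```text
2.9083
3.4583
[[ -0.001   0.499   0.866 659.764]
 [  0.      0.866  -0.499  60.6  ]
 [ -1.     -0.     -0.001 419.759]
 [  0.      0.      0.      1.   ]]
```

View pics/w1z.png

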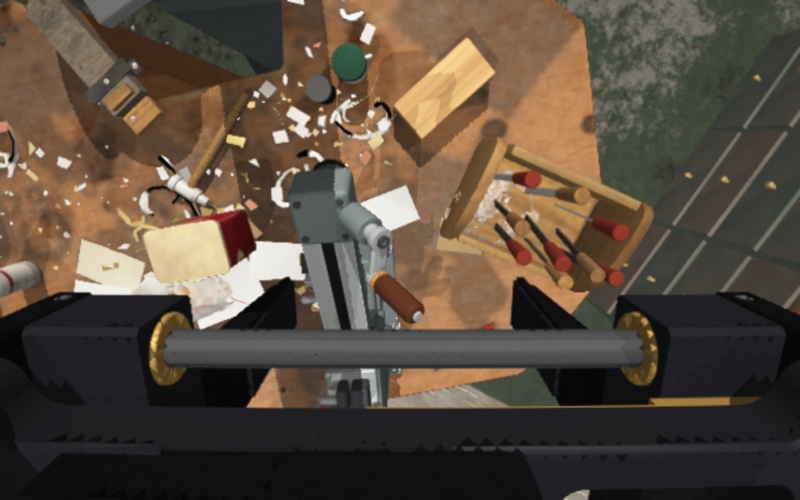

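View pics/w2z.png

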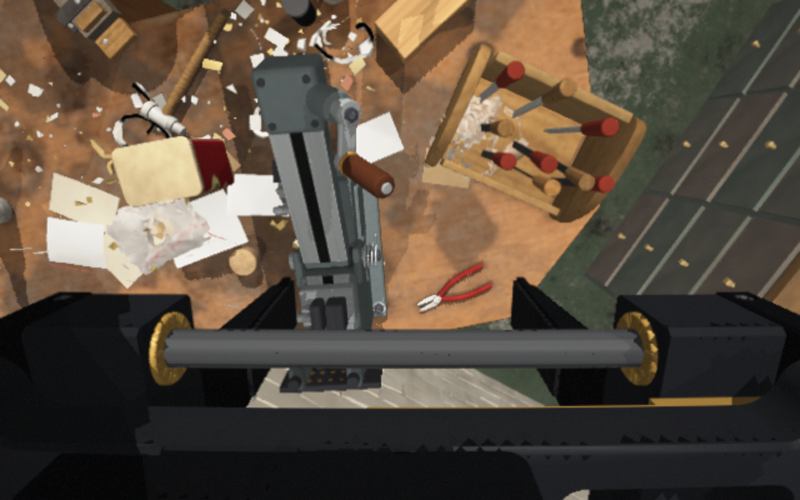

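w1 and w2 show the tail clearly, with the slot's housing end at (322,243) and (300,133). The brown handle is at (398,297) and (367,175), and the block is in view too. I'll take views with a better baseline over the hinge area.

```bash
python3 - <<'E'
from h import *
ctrl.movep([760,0,420],down(60)); print(ctrl.get_clock()); snap('wrist','w3')
ctrl.movep([740,140,420],down(60)); print(ctrl.get_clock()); snap('wrist','w4')
for n in 'w3','w4':
    im=cv2.imread(f'pics/{n}.png'); cv2.imwrite(f'pics/{n}z.png',cv2.resize(im,(800,500),interpolation=cv2.INTER_CUBIC))
E
```

```text
4.05
4.725
```

View pics/w3z.png

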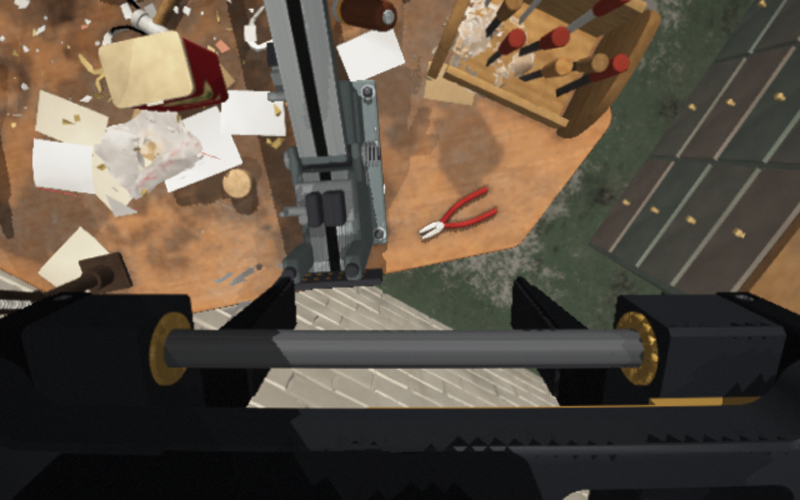

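View pics/w4z.png

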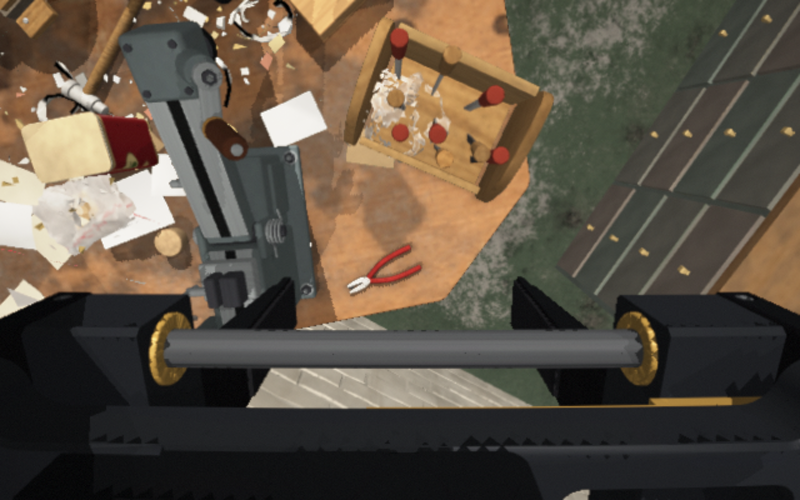

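Both views show the left flange with its bolts, at (368,92) and (380,234) in w3 and (288,157) and (307,289) in w4. I'll zoom in for precise pixels.

```bash
python3 - <<'E'
from h import *
def crop(n,x0,y0,x1,y1,o):
    im=cv2.imread(f'pics/{n}.png')[y0:y1,x0:x1]; s=min(800/(x1-x0),600/(y1-y0)); im=cv2.resize(im,None,fx=s,fy=s,interpolation=cv2.INTER_CUBIC)
    for x in range((x0//20+1)*20,x1,20):
        cv2.line(im,(int((x-x0)*s),0),(int((x-x0)*s),6),(0,0,255),1);cv2.putText(im,str(x),(int((x-x0)*s)+2,12),0,.35,(0,0,255),1)
    for y in range((y0//20+1)*20,y1,20):
        cv2.line(im,(0,int((y-y0)*s)),(6,int((y-y0)*s)),(0,0,255),1);cv2.putText(im,str(y),(8,int((y-y0)*s)+4),0,.35,(0,0,255),1)
    cv2.imwrite(f'pics/{o}.png',im)
crop('w4',80,10,280,250,'w4c'); crop('w2',180,30,340,250,'w2c'); crop('w1',200,20,420,260,'w1c')
E
```

```text
(no output)
```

View pics/w4c.png

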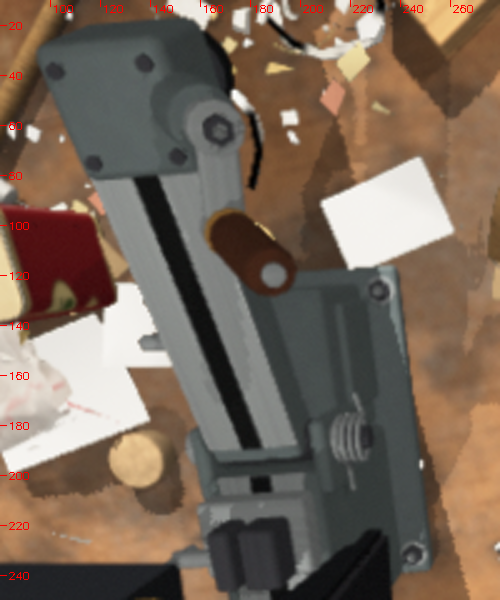

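View pics/w2c.png

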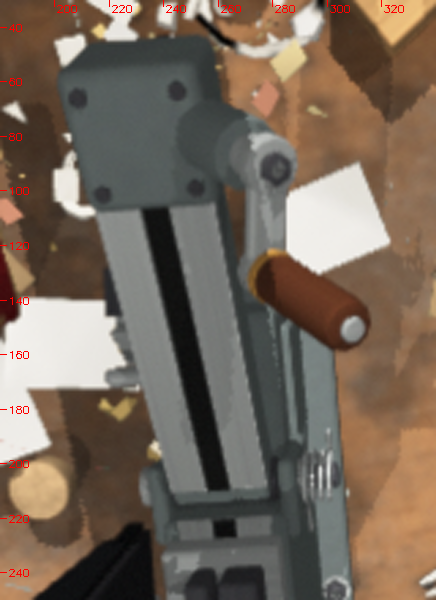

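View pics/w1c.png

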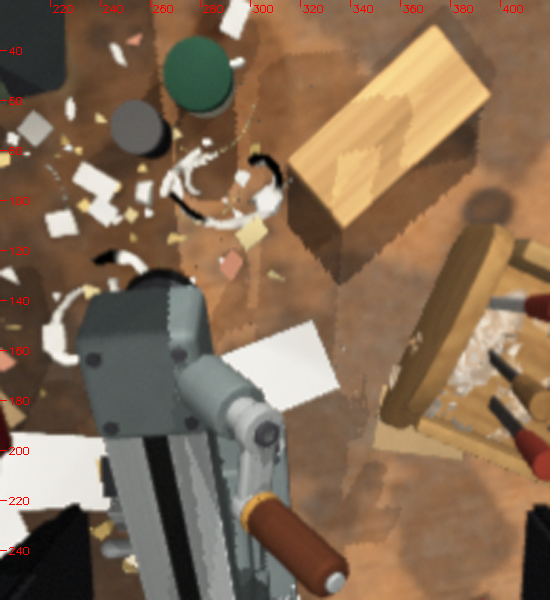

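```bash
cat > m.py <<'E'
from h import *
Cs={n:cam('wrist',np.load(f'pics/{n}_T.npy')) for n in ['w1','w2','w3','w4']}
f={'w4':lambda p:(p[0]/2.5+80,p[1]/2.5+10),'w2':lambda p:(p[0]/2.727+180,p[1]/2.727+30),'w1':lambda p:(p[0]/2.5+200,p[1]/2.5+20),'w3':lambda p:(p[0]*.8,p[1]*.8)}
obs={'A':dict(w4=(55,71),w2=(78,98),w1=(93,360)),'B':dict(w4=(144,63),w2=(177,90),w1=(179,355)),
'C':dict(w4=(178,157),w2=(196,187),w1=(191,424)),'D':dict(w4=(93,163),w2=(102,195),w1=(111,429)),
'slot0':dict(w4=(146,177),w2=(156,208),w1=(155,436)),'slot1':dict(w4=(249,448),w2=(217,489)),
'nut':dict(w4=(218,129),w2=(277,167),w1=(266,433)),'hend':dict(w4=(273,274),w2=(352,329),w1=(336,581)),
'bolt0':dict(w4=(379,291),w3=(368,92)),'bolt1':dict(w4=(411,553),w3=(380,234))}
P={}
for k,o in obs.items():
    P[k],e=tri([(Cs[n],f[n](p)) for n,p in o.items()]); print(k,P[k],np.array(e))
E
python3 - <<'E'
from m import *
d=P['slot1']-P['slot0'];print('slot',np.degrees(np.arctan2(d[1],d[0])),np.degrees(np.arcsin(d[2]/np.linalg.norm(d))),np.linalg.norm(d))
d=P['bolt1']-P['bolt0'];print('bolt',np.degrees(np.arctan2(d[1],d[0])),np.linalg.norm(d))
d=P['D']+P['C']-P['A']-P['B'];print('hous',np.degrees(np.arctan2(d[1],d[0])),np.degrees(np.arcsin(d[2]/np.linalg.norm(d))),np.linalg.norm(d)/2)
d=P['C']+P['B']-P['A']-P['D'];print('y',np.degrees(np.arctan2(d[1],d[0])),np.linalg.norm(d)/2)
d=P['hend']-P['nut'];print(d)
# block top z=34 from w1
q=[(435,25),(490,95),(343,228),(288,160)]
B=onplane(Cs['w1'],[f['w1'](p) for p in q],34);print(B,np.linalg.norm(np.diff(B,axis=0,append=B[:1]),axis=1),B.mean(0))
# can, jar tops
print('can',onplane(Cs['w1'],[f['w1']((136,127))],54),'jar',onplane(Cs['w1'],[f['w1']((197,74))],46))
E
```

```text
A [501.101  17.27  251.366] [0.13  0.133 0.26 ]
B [518.148  51.466 252.245] [0.171 0.2   0.213]
C [549.226  35.886 236.087] [0.215 0.364 0.324]
D [532.443   1.919 236.653] [0.243 0.21  0.083]
slot0 [546.628  16.101 229.554] [0.095 0.224 0.152]
slot1 [669.692 -45.383 171.383] [0.214 0.214]
nut [563.319  70.805 277.062] [0.074 0.458 0.388]
hend [624.362  67.908 306.039] [0.162 0.3   0.439]
bolt0 [620.359  27.136  24.036] [0.158 0.158]
bolt1 [795.505 -59.068  26.514] [1.416 1.416]
slot -26.546937883409054 -22.921084155120056 149.36191575570524
bolt -26.205521341055473 195.22641952064006
hous -26.3598450591635 -23.90110741218208 38.098865152360474
y 63.604945149446735 38.04861963751254
[61.043 -2.898 28.977]
[[428.781 263.636  34.   ]
 [484.438 275.011  34.   ]
 [510.425 149.287  34.   ]
 [453.593 139.164  34.   ]] [ 56.807 128.381  57.726 126.92 ] [469.309 206.775  34.   ]
can [[388.972  64.699  54.   ]] jar [[379.856 115.018  46.   ]]
```

```bash
cat >> h.py <<'E'
PSI=np.radians(-26.3); H=np.array([672.,-46.,0]); RB=R.from_euler('z',PSI).as_matrix()
def b2w(p): return H+RB@np.array(p,float)
def w2b(p): return RB.T@(np.array(p,float)-H)
def tailpt(u,y,n,th): # u from hinge to free end, n normal
    a=np.radians(24.06)-th; return b2w([-u*np.cos(a)+n*np.sin(a),y,145+u*np.sin(a)+n*np.cos(a)])
E
python3 - <<'E'
from m import *
for k in P: print(k,w2b(P[k]))
print('block',w2b([469.3,206.8,0]))
C=cam('side')
im=cv2.imread('pics/side0.png')
s=8
im=im[140:240,260:360]; im=cv2.resize(im,None,fx=6,fy=6,interpolation=cv2.INTER_CUBIC)
for nn,col in ((-60,(0,0,255)),(-72,(0,255,255)),(-85,(0,255,0))):
    pts=[tailpt(190+22*np.cos(t),22*np.sin(t),nn,0) for t in np.linspace(0,2*np.pi,60)]
    q=((proj(C,pts)-[260,140]+.5)*6).astype(int); cv2.polylines(im,[q],True,col,1)
pts=[tailpt(u,y,n,0) for n in(25,-25) for u,y in ((161,-28),(161,28),(219,28),(219,-28))]
q=((proj(C,pts)-[260,140]+.5)*6).astype(int); cv2.polylines(im,[q[:4]],True,(255,0,0),1);cv2.polylines(im,[q[4:]],True,(255,0,255),1)
cv2.imwrite('pics/sfoot.png',im)
E
```

```text
A [501.101  17.27  251.366] [0.13  0.133 0.26 ]
B [518.148  51.466 252.245] [0.171 0.2   0.213]
C [549.226  35.886 236.087] [0.215 0.364 0.324]
D [532.443   1.919 236.653] [0.243 0.21  0.083]
slot0 [546.628  16.101 229.554] [0.095 0.224 0.152]
slot1 [669.692 -45.383 171.383] [0.214 0.214]
nut [563.319  70.805 277.062] [0.074 0.458 0.388]
hend [624.362  67.908 306.039] [0.162 0.3   0.439]
bolt0 [620.359  27.136  24.036] [0.158 0.158]
bolt1 [795.505 -59.068  26.514] [1.416 1.416]
A [-181.241  -19.     251.366]
B [-181.111   19.21   252.245]
C [-146.346   19.012  236.087]
D [-146.342  -18.875  236.653]
slot0 [-139.909    0.124  229.554]
slot1 [ -2.342  -0.469 171.383]
nut [-149.184   56.561  277.062]
hend [-93.176  81.01  306.039]
bolt0 [-78.7    42.684  24.036]
bolt1 [116.511  43.006  26.514]
block [-293.726  136.821    0.   ]
```

View pics/sfoot.png

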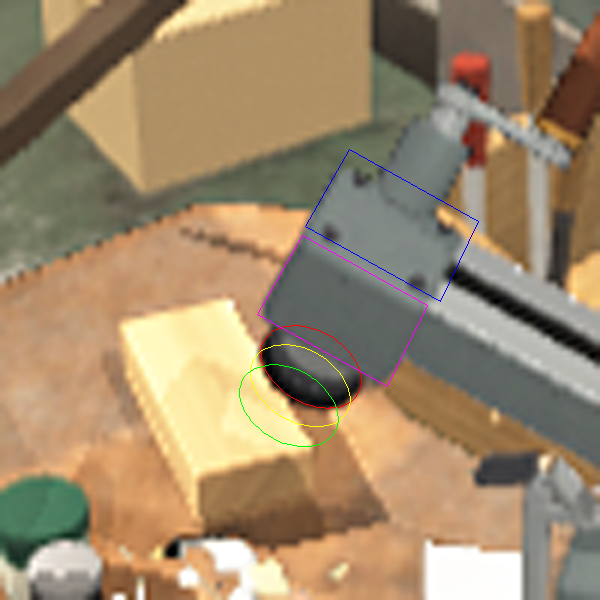

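```bash
cat >> h.py <<'E'
def tilt(e,deg): # tool z ~ horizontal dir e, tool leans back to -e by deg
    e=np.array([e[0],e[1],0.]);e/=np.linalg.norm(e);t=np.radians(deg)
    x=np.array([0,0,-np.cos(t)])+np.sin(t)*e; z=np.cos(t)*e+np.array([0,0,np.sin(t)])
    return np.c_[x,np.cross(z,x),z]
rv=lambda M:R.from_matrix(M).as_rotvec()
E
python3 - <<'E'
from m import *
print('rack',onplane(Cs['w1'],[(354,184),(400,112)],140))
print('can,jar b',w2b([389,64.7,0]),w2b([379.9,115,0]))
e=np.array([.199,-.98,0]); c=np.array([469.3,206.8,0])
M=tilt(e,15); g=c-45*e+[0,0,25]; tcp=g+19*M[:,0]; print(M,tcp)
Mp=tilt(RB[:,0],15); gp=b2w([-251,0,26]); tp=gp+19*Mp[:,0]; print(tp)
for p,m in ((tcp+[0,0,300],M),(tcp,M),(tcp+[0,0,60],M),(tp+[0,0,60],Mp),(tp,Mp)): print(planner.inverse_kinematics(p,rv(m)))
E
```

```text
A [501.101  17.27  251.366] [0.13  0.133 0.26 ]
B [518.148  51.466 252.245] [0.171 0.2   0.213]
C [549.226  35.886 236.087] [0.215 0.364 0.324]
D [532.443   1.919 236.653] [0.243 0.21  0.083]
slot0 [546.628  16.101 229.554] [0.095 0.224 0.152]
slot1 [669.692 -45.383 171.383] [0.214 0.214]
nut [563.319  70.805 277.062] [0.074 0.458 0.388]
hend [624.362  67.908 306.039] [0.162 0.3   0.439]
bolt0 [620.359  27.136  24.036] [0.158 0.158]
bolt1 [795.505 -59.068  26.514] [1.416 1.416]
rack [[611.095 115.479 140.   ]
 [553.311 220.168 140.   ]]
can,jar b [-302.754  -26.148    0.   ] [-333.198   14.913    0.   ]
[[ 0.052  0.98   0.192]
 [-0.254  0.199 -0.947]
 [-0.966  0.     0.259]] [461.324 246.081   6.647]
[451.39   63.032   7.647]
[ 0.503  0.29   1.593 -0.256  1.346  0.372]
[ 0.503  0.659  1.91  -0.398  0.692  0.626]
[ 0.503  0.562  1.876 -0.347  0.813  0.557]
[ 0.08   0.408  2.241 -0.471  0.297 -0.594]
[ 0.08   0.548  2.285 -1.022  0.156 -0.03 ]
```

```bash
python3 - <<'E'
from h import *
e=np.array([.199,-.98,0]); c=np.array([469.3,206.8,0])
for t in (0,4,8,11):
  Mp=tilt(RB[:,0],t); gp=b2w([-258,0,26]); tp=gp+19*Mp[:,0]
  print(t,tp,[planner.inverse_kinematics(tp+[0,0,h],rv(Mp)) for h in (0,20,50)])
E
```

```text
0 [440.707  68.312   7.   ] [array([ 0.005,  0.558,  2.158, -0.   ,  0.425, -1.106]), array([ 0.005,  0.517,  2.146, -0.   ,  0.479, -1.106]), array([ 0.005,  0.457,  2.124, -0.   ,  0.56 , -1.106])]
4 [441.895  67.725   7.046] [array([ 0.026,  0.549,  2.196, -0.099,  0.336, -0.994]), array([ 0.026,  0.506,  2.183, -0.085,  0.392, -1.008]), array([ 0.026,  0.444,  2.161, -0.071,  0.476, -1.024])]
8 [443.077  67.141   7.185] [array([ 0.048,  0.544,  2.233, -0.275,  0.251, -0.801]), array([ 0.048,  0.499,  2.22 , -0.225,  0.307, -0.853]), array([ 0.048,  0.434,  2.197, -0.177,  0.394, -0.905])]
11 [443.957  66.706   7.349] [array([ 0.065,  0.543,  2.261, -0.513,  0.196, -0.55 ]), array([ 0.065,  0.496,  2.248, -0.397,  0.249, -0.668]), array([ 0.065,  0.429,  2.225, -0.295,  0.335, -0.775])]
```

```bash
python3 - <<'E'
from h import *
e=np.array([.199,-.98,0]); c=np.array([469.3,206.8,0])
M=tilt(e,6); g=c-47*e+[0,0,26]; tcp=g+19*M[:,0]
ctrl.movep(tcp+[0,0,300],rv(M)); hand.gripper_to(84)
ctrl.move_linear(tcp+[0,0,60],max_speed=250); print(ctrl.get_clock(),ctrl.get_force())
snap('wrist','g1')
ctrl.move_linear(tcp,max_speed=100); print(ctrl.get_tool_pos(),tcp,ctrl.get_force())
hand.gripper_to(40,grip_force=40); print(ctrl.get_gripper_width(),ctrl.get_force())
ctrl.move_linear(tcp+[0,0,50],max_speed=100); print(ctrl.get_gripper_width(),ctrl.get_force(),ctrl.get_clock())
snap('wrist','g2'); snap('side','g2s')
E
```

```text
7.5833 [-0.976 -0.1   -0.659]
[460.602 251.047   7.516] [460.342 250.914   7.104] [0.794 0.341 1.056]
59.33046759216748 [-0.997  0.035  3.957]
59.261073455770536 [-0.145 -0.185 -3.092] 9.575
```

View pics/g2s.png

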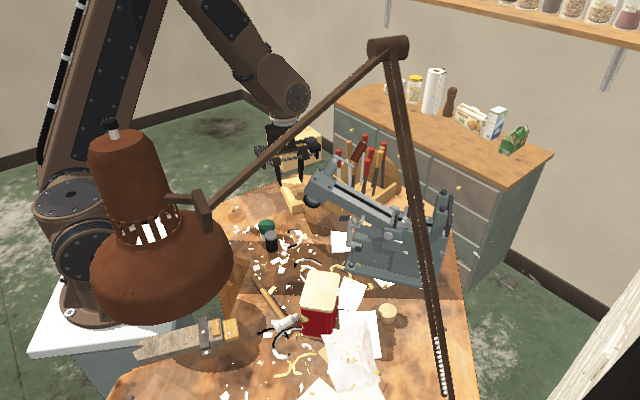

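View pics/g2.png

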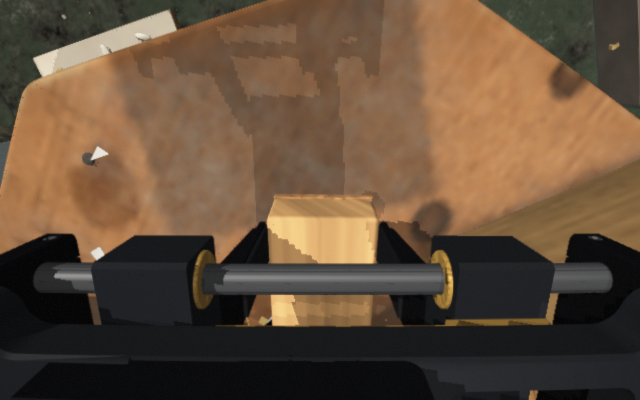

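Block is held at 59.3 mm, and in the wrist view its near edge lies straight across between the fingers, (273,212)–(378,212). Next I'll carry it under the leg.

```bash
python3 - <<'E'
from h import *
Mp=tilt(RB[:,0],6); gp=b2w([-258,0,26]); tp=gp+19*Mp[:,0]
ctrl.movep(tp+[0,0,50],rv(Mp)); print(ctrl.get_clock(),ctrl.get_force())
ctrl.move_linear(tp+[0,0,3],max_speed=60); print(ctrl.get_tool_pos(),tp,ctrl.get_force())
ctrl.move_linear(tp+[0,0,-0.5],max_speed=20); print(ctrl.get_tool_pos(),ctrl.get_force(),ctrl.get_clock())
snap('side','p1s'); snap('wrist','p1')
im=cv2.imread('pics/p1s.png')[140:320,200:440]; cv2.imwrite('pics/p1sz.png',cv2.resize(im,(800,600),interpolation=cv2.INTER_CUBIC))
E
```

```text
10.875 [ 0.232  0.51  -1.392]
[442.639  67.435  10.283] [442.487  67.432   7.104] [ 0.204  0.162 -2.408]
[442.91   67.468   7.08 ] [-1.078 -0.045  4.729] 12.1333
```

View pics/p1sz.png

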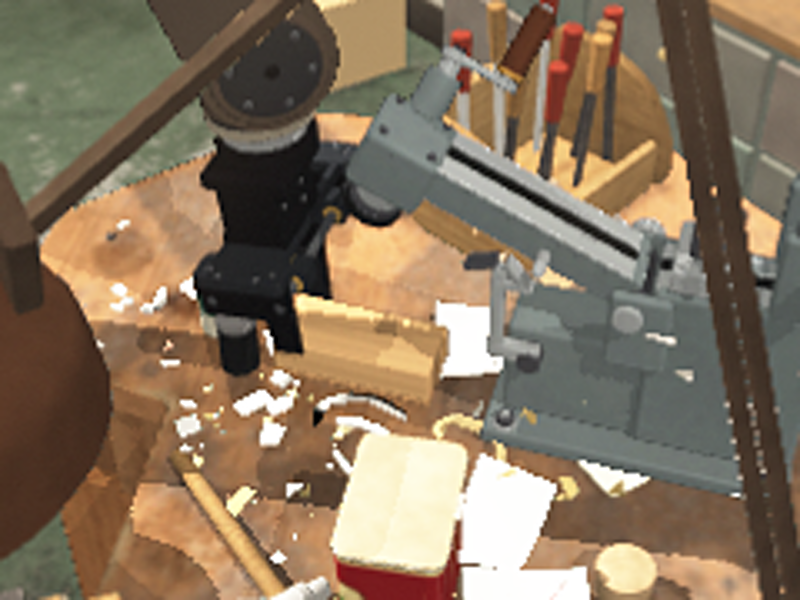

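View pics/p1.png

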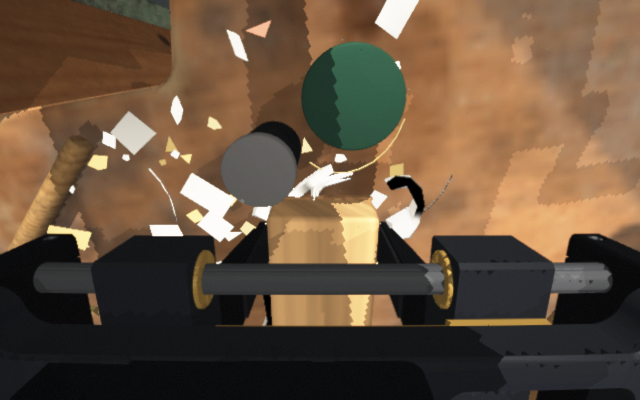

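The block lies under the leg with about 10 mm to the can, and the can at (260,170) and jar at (355,95) are undisturbed. I'll release it and back away.

```bash
python3 - <<'E'
from h import *
hand.gripper_to(78); print(ctrl.get_force())
p=ctrl.get_tool_pos()
ctrl.move_linear(p+[0,0,70],max_speed=100)
ctrl.move_linear(p+[0,0,300]-40*RB[:,0],max_speed=250)
snap('wrist','q0'); hand.gripper_to(0)
ctrl.movep(b2w([-100,0,420]),down(63.7)); print(ctrl.get_clock()); snap('wrist','q1'); snap('side','q1s')
im=cv2.imread('pics/q1s.png')[140:320,200:440]; cv2.imwrite('pics/q1sz.png',cv2.resize(im,(800,600),interpolation=cv2.INTER_CUBIC))
E
```

```text
[ 0.2   -0.676  0.894]
17.0083
```

View pics/q1sz.png

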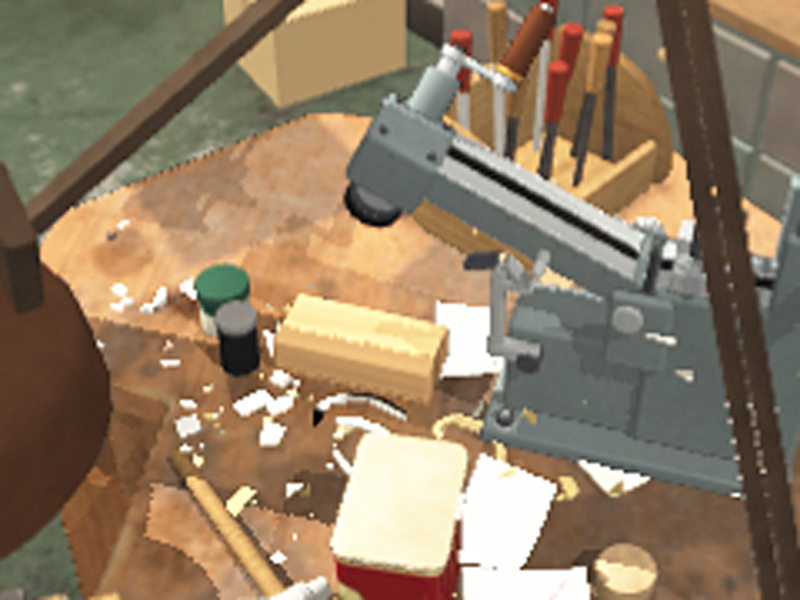

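View pics/q1.png

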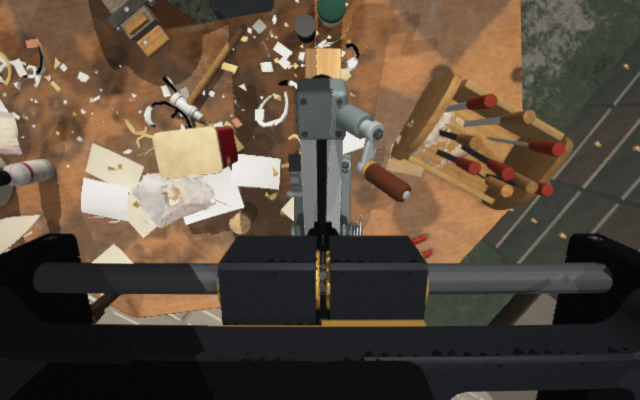

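View pics/q0.png

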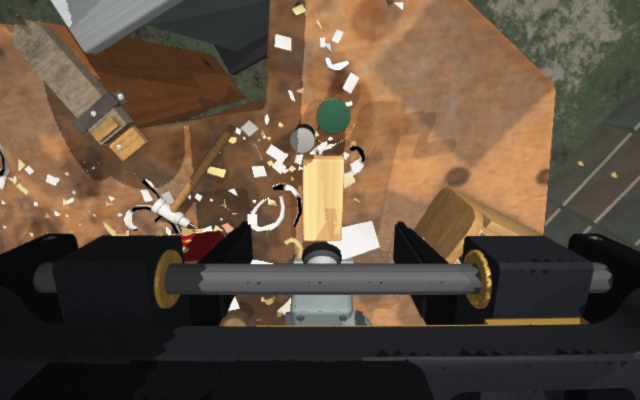

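```bash
python3 - <<'E'
from h import *
C=cam('wrist',np.load('pics/q0_T.npy'))
B=onplane(C,[(304.5,157),(341.5,156.5),(342,240),(304,240)],34); print(np.array([w2b(b) for b in B]))
o=down(-26.3)
for th in (0,.2,.45): print(tailpt(110,0,20,th),planner.inverse_kinematics(tailpt(110,0,20,th),o))
p=tailpt(110,0,20,0)
ctrl.movep(p+[0,0,120],o); ctrl.move_linear(p+[0,0,12],max_speed=150)
print(ctrl.get_clock(),ctrl.get_force())
for th in (0,.1,.2,.3,.36,.40,.42,.43,.44,.445):
    q=tailpt(110,0,20,th); ctrl.move_linear(q,max_speed=80)
    f=ctrl.get_force(); t=ctrl.get_tool_pos(); print(th,q-t,f)
    if f[2]>40: break
ctrl.wait(0.3); print(ctrl.get_clock(),ctrl.get_force())
E
```

```text
[[-276.756  -25.028   34.   ]
 [-277.437   27.108   34.   ]
 [-145.991   30.352   34.   ]
 [-146.023  -28.353   34.   ]]
[589.264  -5.109 208.109] [-0.121  0.424  1.628 -0.     1.09   0.338]
[579.673  -0.369 188.516] [-0.115  0.429  1.676 -0.     1.036  0.344]
[572.892   2.982 161.683] [-0.11   0.449  1.724 -0.     0.968  0.349]
19.375 [0.505 0.102 0.445]
0 [ 0.044  0.007 -0.115] [-0.389  0.316  0.236]
0.1 [ 0.163 -0.077 -0.074] [-0.038  0.495 -0.323]
0.2 [-0.289  0.125 -0.429] [-1.196 -1.885  5.586]
0.3 [-0.142  0.104 -0.584] [-2.384 -1.05   7.37 ]
0.36 [-0.343  0.098 -0.748] [-1.595  0.072  7.015]
0.4 [-0.462 -0.023 -1.015] [-2.403  1.283  8.043]
0.42 [-0.248 -0.129 -1.047] [-2.492  1.357  8.093]
0.43 [-0.205 -0.187 -1.126] [-3.101  2.406  9.147]
0.44 [-0.215 -0.209 -1.129] [-2.693  1.605  8.903]
0.445 [-0.124 -0.277 -1.195] [-3.201  1.935 10.718]
22.35 [-2.841  2.383 10.033]
```

```bash
python3 - <<'E'
from h import *
print(ctrl.get_gripper_width())
p=tailpt(110,0,20,.445)
for i in range(1,16):
    q=p-[0,0,1.5*i]; ctrl.move_linear(q,max_speed=60)
    f=ctrl.get_force(); t=ctrl.get_tool_pos(); print(i,(q-t)[2],t[2],f)
    if f[2]>26: break
snap('side','t1s'); print(ctrl.get_clock())
im=cv2.imread('pics/t1s.png')[140:320,200:440]; cv2.imwrite('pics/t1sz.png',cv2.resize(im,(800,600),interpolation=cv2.INTER_CUBIC))
E
```

```text
-0.1729797818056509
1 -1.2474302014181262 161.9833165616475 [-3.483  2.199 10.476]
2 -1.175672251157721 160.4115586113871 [-3.449  3.011 10.547]
3 -1.1704029860662502 158.90628934629564 [-3.696  1.835  9.918]
4 -1.1310815421197162 157.3669679023491 [-3.855  2.866  9.054]
5 -1.0771673513019664 155.81305371153135 [-2.956  2.291  9.97 ]
6 -1.064275535283997 154.30016189551338 [-3.862  3.399  9.935]
7 -1.0243256339362858 152.76021199416567 [-2.959  3.098  9.333]
8 -1.0282738440492096 151.2641602042786 [-4.332  3.495  9.172]
9 -0.9771356207905342 149.71302198101992 [-4.013  3.621  9.414]
10 -0.9377336796016493 148.17362003983104 [-4.187  3.977  8.681]
11 -1.0084968280203555 146.74438318824974 [-3.873  3.221  9.972]
12 -0.9592389137440307 145.19512527397342 [-4.803  2.809 10.187]
13 -0.9466879941723789 143.68257435440177 [-4.941  4.305 10.215]
14 -0.8959506341677184 142.1318369943971 [-5.145  3.789  9.553]
15 -0.9992821528343541 140.73516851306374 [-5.707  4.171 11.475]
26.15
```

View pics/t1sz.png

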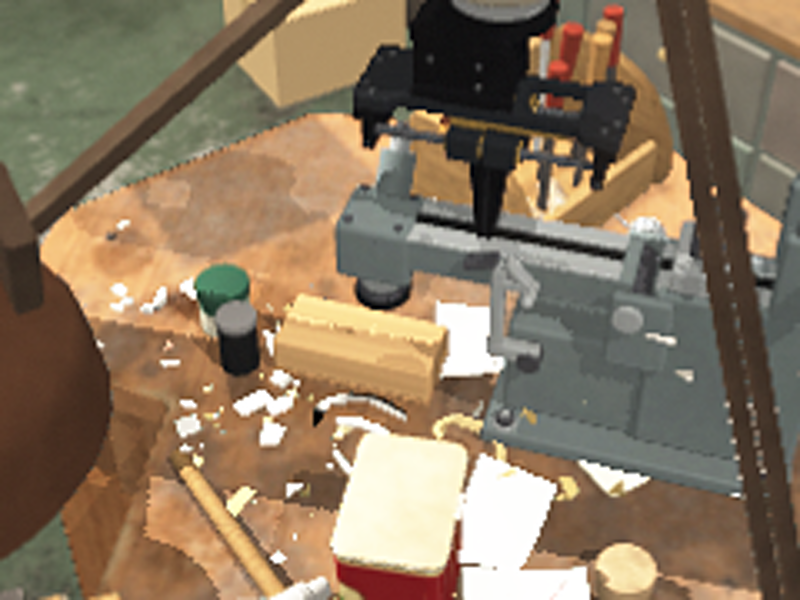

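```bash
cat > ov.py <<'E'
from h import *
import sys
def ov(name,out,ths,box=(290,150,420,250)):
    C=cam('side'); x0,y0,x1,y1=box
    im=cv2.resize(cv2.imread(f'pics/{name}.png')[y0:y1,x0:x1],None,fx=6,fy=6,interpolation=cv2.INTER_CUBIC)
    for th,col in zip(ths,((0,0,255),(0,255,255),(0,255,0),(255,0,255))):
        for n in (25,-25):
            pts=[tailpt(u,y,n,th) for u,y in ((161,-28),(161,28),(219,28),(219,-28))]
            cv2.polylines(im,[((proj(C,pts)-[x0,y0]+.5)*6).astype(int)],True,col,1)
        pts=[tailpt(190+22*np.cos(t),22*np.sin(t),-61,th) for t in np.linspace(0,6.28,40)]
        cv2.polylines(im,[((proj(C,pts)-[x0,y0]+.5)*6).astype(int)],True,col,1)
    cv2.imwrite(f'pics/{out}.png',im)
E
python3 -c "
from ov import *
ov('t1s','t1o',(.3,.36,.41))"
```

```text
(no output)
```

View pics/t1o.png

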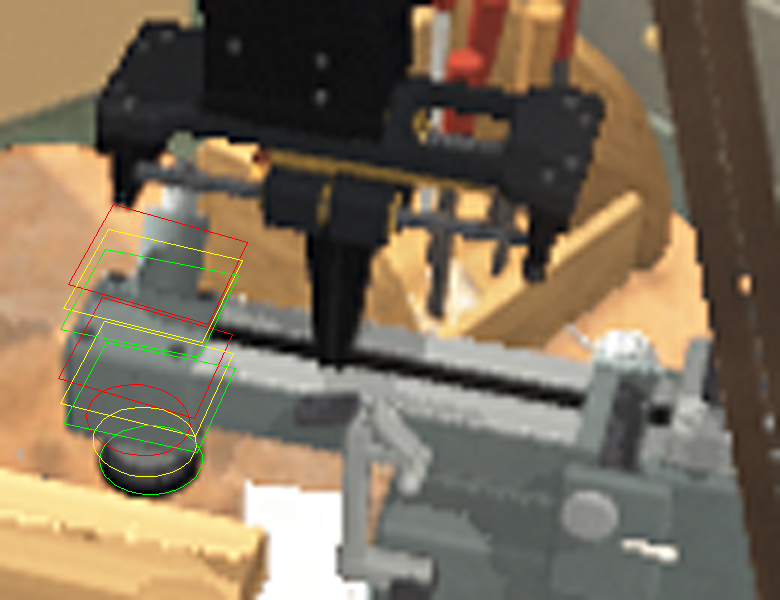

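```bash
python3 - <<'E'
from h import *
p=tailpt(110,0,20,.445)-[0,0,22.5]
for i in range(1,9):
    q=p-[0,0,1*i]; ctrl.move_linear(q,max_speed=60)
    f=ctrl.get_force(); t=ctrl.get_tool_pos(); print(i,(q-t),t[2],f)
    if f[2]>24: break
snap('side','t2s'); print(ctrl.get_clock())
from ov import ov
ov('t2s','t2o',(.38,.42,.45))
E
```

```text
1 [ 0.5   -0.68  -1.003] 139.73895019460528 [-7.482  4.308 11.895]
2 [ 0.61  -0.71  -1.019] 138.75491444821103 [-7.28   5.185 11.229]
3 [ 0.669 -0.737 -0.976] 137.7121386375139 [-7.415  5.873 12.617]
4 [ 0.689 -0.731 -1.62 ] 137.35605767970654 [-10.13    4.628  18.185]
5 [ 0.631 -0.753 -2.557] 137.29253985363533 [-14.215   5.754  27.965]
27.45
```

View pics/t2o.png

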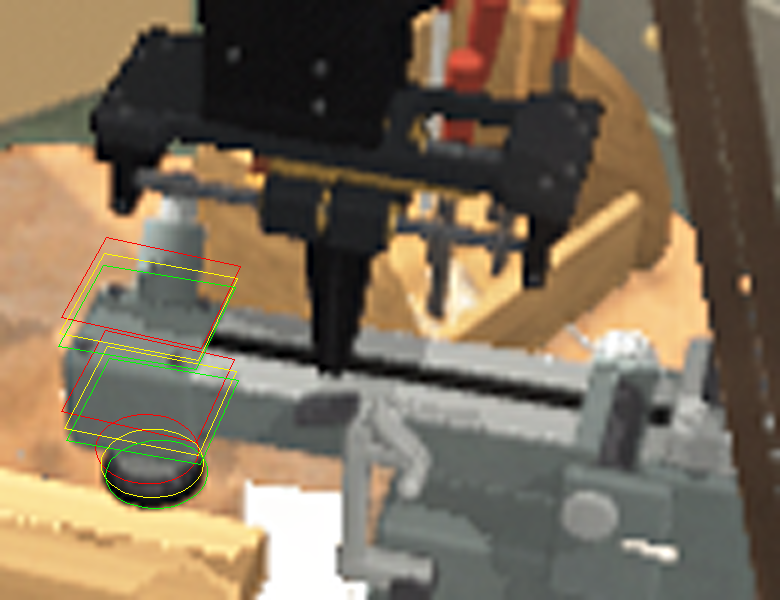

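The tail has reached its stop: stiff 28 N, and the overlay gives about 0.45 rad. Now I'll back off and check that the catch holds.

```bash
python3 - <<'E'
from h import *
t=ctrl.get_tool_pos()
for dz in (3,8,20,40):
    ctrl.move_linear(t+[0,0,dz],max_speed=80); print(dz,ctrl.get_force())
ctrl.move_linear(t+[0,0,250],max_speed=250)
ctrl.movep(b2w([-30,0,420]),down(63.7)); print(ctrl.get_clock())
snap('side','t3s'); snap('wrist','v1')
ctrl.movep(b2w([-60,90,420]),down(63.7)); snap('wrist','v2');print(ctrl.get_clock())
from ov import ov
ov('t3s','t3o',(.38,.40,.42))
for n in 'v1','v2':
    im=cv2.imread(f'pics/{n}.png')[0:250,100:500]; cv2.imwrite(f'pics/{n}z.png',cv2.resize(im,None,fx=2,fy=2,interpolation=cv2.INTER_CUBIC))
E
```

```text
3 [-0.783  1.578  8.003]
8 [ 1.31  -0.269  0.411]
20 [ 0.076 -0.989 -0.312]
40 [-0.779  0.233 -0.506]
31.075
31.6917
```

View pics/t3o.png

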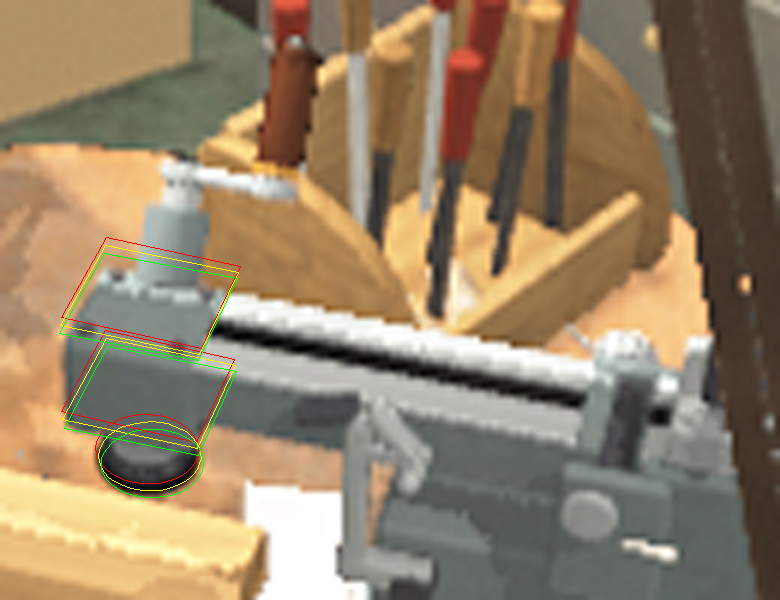

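View pics/v1z.png

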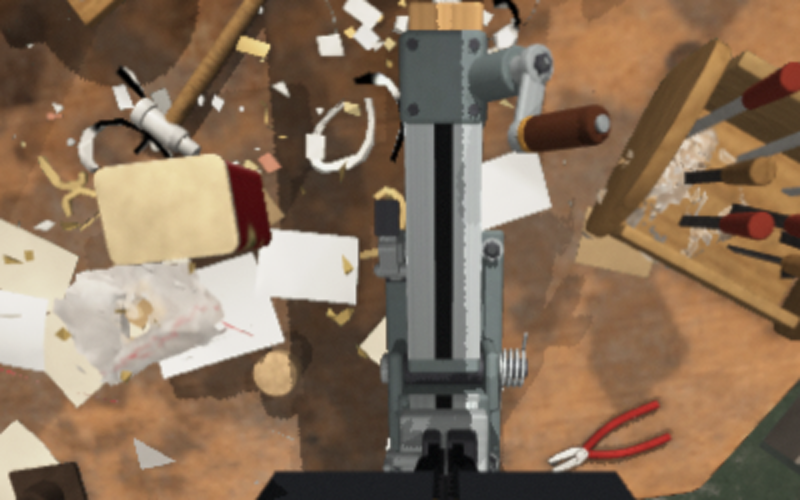

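View pics/v2z.png

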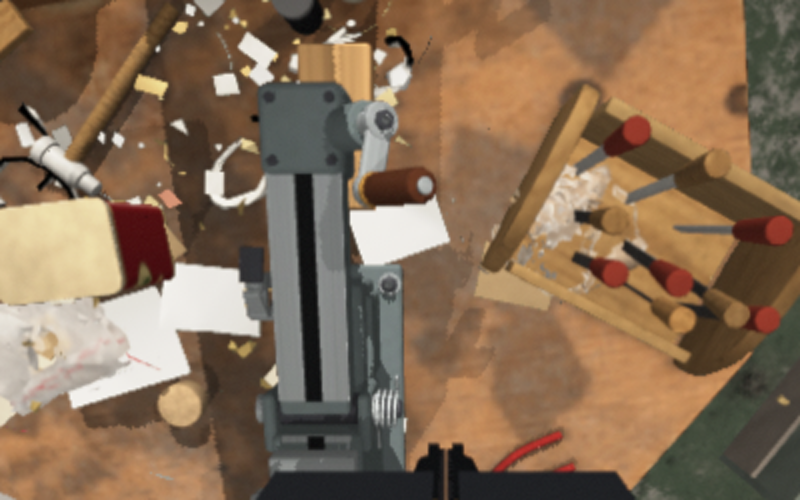

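```bash
cat > cr.py <<'E'
from h import *
Cv={n:cam('wrist',np.load(f'pics/{n}_T.npy')) for n in ['v1','v2']}
g=lambda p:(p[0]/2+100,p[1]/2)
nut,e1=tri([(Cv['v1'],g((543,64))),(Cv['v2'],g((380,121)))])
he,e2=tri([(Cv['v1'],g((601,124))),(Cv['v2'],g((425,186)))])
TH=.405
a=np.radians(24.06)-TH
nb=RB@np.array([np.sin(a),0,np.cos(a)]); yb=RB[:,1]; ub=RB@np.array([-np.cos(a),0,np.sin(a)])
AX=nb*np.cos(np.radians(35))+yb*np.sin(np.radians(35))
E
python3 - <<'E'
from cr import *
print('nut',nut,w2b(nut),e1,'hend',he,w2b(he),e2)
d=he-nut; ax=d@AX; r=d-ax*AX; print('axial',ax,'rad',np.linalg.norm(r),'in u,side:',r@(-ub),r@np.cross(AX,-ub))
# predicted nut from parked measurement
print('pred', w2b(tailpt(190,56.6,60,TH)))
# expected direction from parked
print(AX, RB.T@AX)
im=cv2.imread('pics/v2.png')[0:130,240:340]
E
```

```text
nut [529.353  86.03  217.223] [-186.38    55.161  217.223] [np.float64(0.30991478357676416), np.float64(0.3099147835765599)] hend [573.866  92.999 252.508] [-149.562   81.131  252.508] [np.float64(0.1594191444692021), np.float64(0.1594191444693091)]
axial 44.24681204070126 rad 36.29356260696803 in u,side: 36.28638641285675 0.7216978611256419
pred [-189.083   56.6    207.829]
[0.265 0.509 0.819] [0.012 0.574 0.819]
```

```bash
python3 - <<'E'
from cr import *
from m import P,Cs,f,obs
def tc(p):
    b=w2b(p); A=np.radians(24.06); x=b[0];z=b[2]-145
    return np.array([-x*np.cos(A)+z*np.sin(A), b[1], x*np.sin(A)+z*np.cos(A)])
for k in('nut','hend','A','B','slot0'): print(k,tc(P[k]))
for th in (.39,.405,.42):
  pn=tailpt(*tc(P['nut'])[[0,1,2]],th); ph=tailpt(*tc(P['hend']),th); s0=tailpt(*tc(P['A']),th)
  for n,o in (('v1',((543,64),(601,124),(412,44))),('v2',((380,121),(425,186),(269,97)))):
    q=proj(Cv[n],[pn,ph,s0]); print(th,n,[list(np.round(q[i]-g(o[i]),1)) for i in range(3)])
E
```

```text
A [501.133  17.215 251.369] [0.13  0.133 0.26 ]
B [518.179  51.412 252.248] [0.171 0.2   0.213]
C [549.258  35.831 236.089] [0.215 0.364 0.324]
D [532.475   1.864 236.656] [0.243 0.209 0.083]
slot0 [546.66   16.046 229.557] [0.095 0.224 0.152]
slot1 [669.724 -45.439 171.388] [0.214 0.214]
nut [563.35   70.751 277.064] [0.074 0.458 0.388]
hend [624.394  67.854 306.041] [0.162 0.3   0.439]
bolt0 [620.391  27.077  24.039] [0.158 0.158]
bolt1 [795.537 -59.126  26.521] [1.416 1.416]
nut [190.017  56.526  59.79 ]
hend [150.689  80.976 109.084]
A [208.813 -19.035  23.258]
B [209.052  19.175  24.114]
slot0 [162.179   0.088  20.192]
0.39 v1 [[np.float64(0.3), np.float64(-0.5)], [np.float64(1.1), np.float64(1.6)], [np.float64(-0.1), np.float64(-0.9)]]
0.39 v2 [[np.float64(1.8), np.float64(-0.4)], [np.float64(-0.4), np.float64(1.7)], [np.float64(-1.3), np.float64(-0.6)]]
0.405 v1 [[np.float64(-0.0), np.float64(-0.8)], [np.float64(0.7), np.float64(0.1)], [np.float64(0.0), np.float64(-0.6)]]
0.405 v2 [[np.float64(2.0), np.float64(-0.9)], [np.float64(-0.3), np.float64(0.1)], [np.float64(-0.7), np.float64(-0.5)]]
0.42 v1 [[np.float64(-0.3), np.float64(-1.1)], [np.float64(0.3), np.float64(-1.3)], [np.float64(0.2), np.float64(-0.3)]]
0.42 v2 [[np.float64(2.2), np.float64(-1.4)], [np.float64(-0.3), np.float64(-1.4)], [np.float64(-0.1), np.float64(-0.3)]]
```

```bash
sed -i 's/; print(k,P\[k\],np.array(e))//' m.py; cat >> cr.py <<'E'
NUT=tailpt(190,56.5,59.8,TH); HUB=NUT-7*AX
t=np.cross(AX,RB[:,0]); t/=np.linalg.norm(t); s=np.cross(t,AX)  # s~bench x, t left-down
# handle at angle phi: s cos + t sin
PHI0=np.arctan2(-8.1,39.3)
def hp(phi,ax=36.,r=40.): return HUB+ax*AX+r*(np.cos(phi)*s+np.sin(phi)*t)
def tool(al): # tool z = t rotated by al about AX
    x=-AX; z=R.from_rotvec(al*AX).apply(t); return np.c_[x,np.cross(z,x),z]
E
python3 - <<'E'
from cr import *
from m import Cs
print(RB.T@s,RB.T@t,RB.T@AX, w2b(HUB), w2b(hp(PHI0)))
for nm,p2,p4 in (('red',(517,68),(400,36)),('wood',(575,92),(453,52)),('red2',(610,127),(494,95)),('redn',(500,160),(400,132)),('redm',(537,150),(437,132)),('wd',(497,127),(396,97))):
    X,e=tri([(Cs['w2'],(p2[0]*.8,p2[1]*.8)),(Cs['w4'],(p4[0]*.8,p4[1]*.8))]); print(nm,w2b(X),np.array(e))
for al in np.radians([-120,-90,-60,-30,0,30,60,90,120,150,180]):
    M=tool(al); o=[planner.inverse_kinematics(hp(p)+19*M[:,0],rv(M)) for p in np.linspace(0,2*np.pi,9)[:-1]]+[planner.inverse_kinematics(hp(PHI0,130)+19*M[:,0],rv(M))]
    print(np.degrees(al), [RB.T@-M[:,2]], 'fail' if any(x is None for x in o) else (np.min(o,0),np.max(o,0)))
E
```

```text
[ 1.    -0.007 -0.01 ] [ 0.     0.819 -0.574] [0.012 0.574 0.819] [-189.172   52.485  201.896] [-149.558   66.245  235.621]
red [-186.089  206.108  199.208] [0.179 0.179]
wood [-160.953  249.769  230.535] [2.271 2.271]
red2 [-127.147  288.79   215.1  ] [0.104 0.104]
redn [-100.367  200.02   151.984] [0.613 0.613]
redm [-103.146  241.904  143.603] [4.687 4.687]
wd [-136.16   197.891  149.987] [1.278 1.278]
-119.99999999999999 [array([-0.866,  0.416, -0.278])] (array([ 0.225,  0.495,  1.233, -0.452,  1.509, -0.277]), array([ 0.336,  0.629,  1.588, -0.404,  1.753, -0.125]))
-90.0 [array([-1.   ,  0.007,  0.01 ])] (array([ 0.225,  0.495,  1.233, -0.452,  1.509, -0.801]), array([ 0.336,  0.629,  1.588, -0.404,  1.753, -0.648]))
-59.99999999999999 [array([-0.866, -0.403,  0.295])] (array([ 0.225,  0.495,  1.233, -0.452,  1.509, -1.325]), array([ 0.336,  0.629,  1.588, -0.404,  1.753, -1.172]))
-29.999999999999996 [array([-0.5  , -0.706,  0.502])] (array([ 0.225,  0.495,  1.233, -0.452,  1.509, -1.848]), array([ 0.336,  0.629,  1.588, -0.404,  1.753, -1.696]))
0.0 [array([-0.   , -0.819,  0
[... 169 characters left out ...]
492])] fail
59.99999999999999 [array([ 0.866, -0.416,  0.278])] fail
90.0 [array([ 1.   , -0.007, -0.01 ])] (array([ 0.225,  0.495,  1.233, -0.452,  1.509,  2.341]), array([ 0.336,  0.629,  1.588, -0.404,  1.753,  2.493]))
119.99999999999999 [array([ 0.866,  0.403, -0.295])] (array([ 0.225,  0.495,  1.233, -0.452,  1.509,  1.817]), array([ 0.336,  0.629,  1.588, -0.404,  1.753,  1.97 ]))
150.0 [array([ 0.5  ,  0.706, -0.502])] (array([ 0.225,  0.495,  1.233, -0.452,  1.509,  1.293]), array([ 0.336,  0.629,  1.588, -0.404,  1.753,  1.446]))
180.0 [array([ 0.   ,  0.819, -0.574])] (array([ 0.225,  0.495,  1.233, -0.452,  1.509,  0.77 ]), array([ 0.336,  0.629,  1.588, -0.404,  1.753,  0.922]))
```

```bash
python3 - <<'E'
from cr import *
M=tool(np.radians(-8)); o=rv(M)
ctrl.movep(hp(PHI0,170)+19*M[:,0],o); hand.gripper_to(50); print(ctrl.get_clock())
ctrl.move_linear(hp(PHI0,80)+19*M[:,0],max_speed=150); snap('wrist','c1'); snap('side','c1s')
print(ctrl.get_clock(),ctrl.get_force())
im=cv2.imread('pics/c1s.png')[100:280,240:480]; cv2.imwrite('pics/c1sz.png',cv2.resize(im,(800,600),interpolation=cv2.INTER_CUBIC))
E
```

```text
33.7083
34.5583 [-0.211 -0.306 -0.054]
```

View pics/c1sz.png

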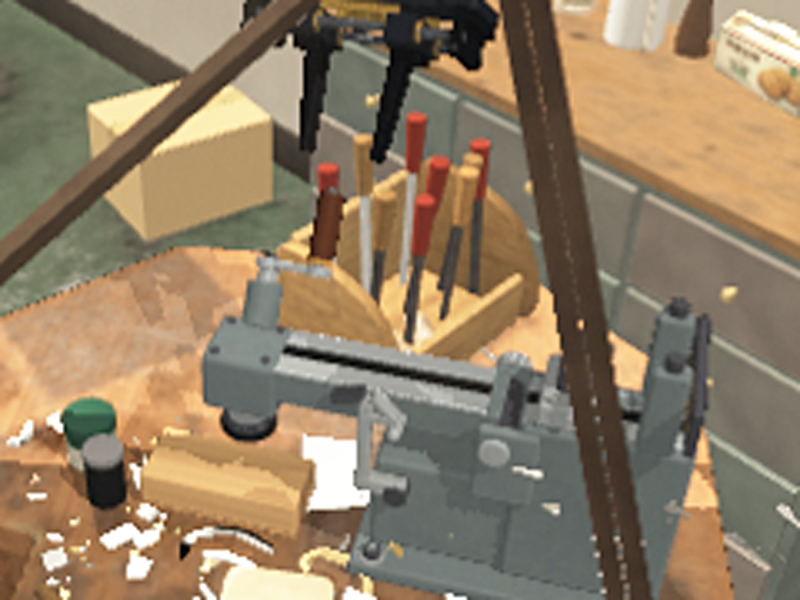

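View pics/c1.png

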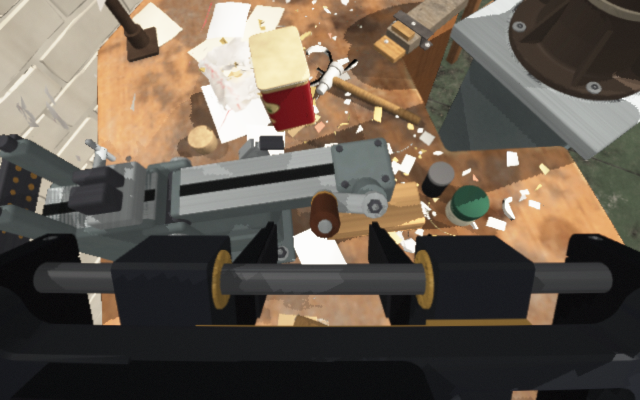

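The handle end is at (325,228) in the wrist view, centred between the fingers at about columns 265 and 385. I'll check that numerically, then grasp it and try the first quarter turn.

```bash
python3 - <<'E'
from cr import *
C=cam('wrist',np.load('pics/c1_T.npy')); print(proj(C,[hp(PHI0,61),NUT]),'obs (325,228),(374,205)')
M=tool(np.radians(-8)); X=19*M[:,0]
ctrl.move_linear(hp(PHI0)+X,max_speed=80); print(ctrl.get_force())
hand.gripper_to(0,grip_force=20); print(ctrl.get_gripper_width(),ctrl.get_force(),ctrl.get_clock())
L=[]
for k in range(1,7):
    ph=PHI0-k*np.radians(15); ctrl.move_linear(hp(ph)+X,max_speed=80)
    F=ctrl.get_force(); p=ctrl.get_tool_pos()-X-HUB; r=np.cos(ph)*s+np.sin(ph)*t; tg=-(-np.sin(ph)*s+np.cos(ph)*t)
    print(k,'Frad %.1f Ftan %.1f Fax %.1f'%(F@r,F@tg,F@AX),'r %.1f phi %.1f cmd %.1f'%(np.hypot(p@s,p@t),np.degrees(np.arctan2(p@t,p@s)),np.degrees(ph)),ctrl.get_gripper_width())
print(ctrl.get_clock())
snap('side','d1s')
im=cv2.imread('pics/d1s.png')[100:280,240:480]; cv2.imwrite('pics/d1sz.png',cv2.resize(im,(800,600),interpolation=cv2.INTER_CUBIC))
E
```

```text
[[323.416 225.652]
 [374.316 205.915]] obs (325,228),(374,205)
[0.451 0.352 0.222]
19.400673791963456 [-3.672  4.583  1.179] 35.8667
1 Frad -4.9 Ftan 2.8 Fax 2.7 r 39.6 phi -27.1 cmd -26.6 19.29078611437408
2 Frad -5.5 Ftan 2.2 Fax 3.7 r 39.7 phi -41.9 cmd -41.6 19.101532115309023
3 Frad -4.1 Ftan 2.0 Fax 3.8 r 39.8 phi -56.6 cmd -56.6 19.317714816389906
4 Frad -3.0 Ftan 2.9 Fax 3.1 r 39.9 phi -71.6 cmd -71.6 19.448188476674964
5 Frad -1.5 Ftan 2.3 Fax 1.9 r 40.1 phi -87.2 cmd -86.6 19.51240729585508
6 Frad -0.4 Ftan 3.0 Fax 1.5 r 40.2 phi -102.6 cmd -101.6 19.150438128631478
37.5667
```

View pics/d1sz.png

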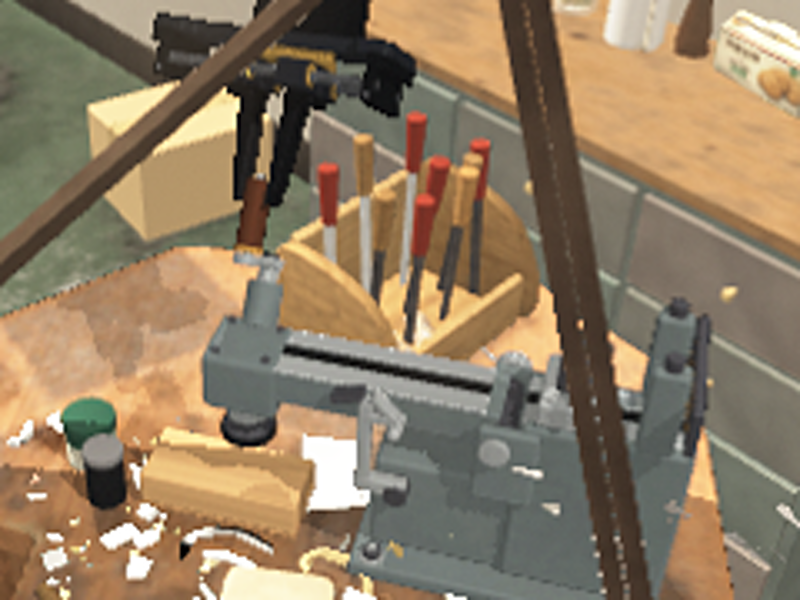

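```bash
cat > turn.py <<'E'
from cr import *
M=tool(np.radians(-8)); X=19*M[:,0]
def turn(a0,a1,step,stop=5.,sp=100):
    """degrees turned from PHI0"""
    n=int(round(abs(a1-a0)/step)); out=[]
    for a in np.linspace(a0,a1,n+1)[1:]:
        ph=PHI0-np.radians(a); ctrl.move_linear(hp(ph)-0.4*s+X,max_speed=sp)
        F=(ctrl.get_force()+ctrl.get_force())/2; p=ctrl.get_tool_pos()-X-HUB
        r=np.cos(ph)*s+np.sin(ph)*t; tg=-(-np.sin(ph)*s+np.cos(ph)*t)
        act=np.degrees(PHI0-np.arctan2(p@t,p@s)); out.append((a,F@tg))
        print('%.0f act %.1f Frad %.1f Ftan %.2f Fax %.1f w %.1f'%(a,(act-a+180)%360-180,F@r,F@tg,F@AX,ctrl.get_gripper_width()))
        if F@tg>stop: print('STOP'); break
    return a
E
python3 - <<'E'
from turn import *
turn(90,630,20)
print(ctrl.get_clock())
snap('side','d2s')
im=cv2.imread('pics/d2s.png')[100:280,240:480]; cv2.imwrite('pics/d2sz.png',cv2.resize(im,(800,600),interpolation=cv2.INTER_CUBIC))
E
```

```text
110 act 1.2 Frad 3.1 Ftan 3.30 Fax 0.9 w 19.6
130 act 0.9 Frad 3.1 Ftan 3.46 Fax 0.7 w 19.5
150 act 0.7 Frad 5.0 Ftan 2.84 Fax 1.2 w 19.5
170 act 0.6 Frad 5.2 Ftan 3.23 Fax 1.8 w 19.2
190 act 0.8 Frad 5.1 Ftan 3.22 Fax 2.3 w 19.5
210 act 0.9 Frad 5.3 Ftan 3.24 Fax 1.8 w 19.6
230 act 0.8 Frad 3.4 Ftan 2.66 Fax 0.7 w 19.6
250 act 0.6 Frad 4.3 Ftan 3.11 Fax 0.6 w 19.6
270 act 0.2 Frad 3.6 Ftan 3.35 Fax 1.4 w 19.4
290 act 0.1 Frad 2.3 Ftan 2.65 Fax 0.6 w 19.2
310 act 0.1 Frad 0.9 Ftan 2.85 Fax 0.9 w 19.5
330 act 0.2 Frad -0.7 Ftan 1.41 Fax 1.4 w 19.3
350 act 0.3 Frad -2.7 Ftan 2.20 Fax 2.6 w 19.9
370 act 0.5 Frad -2.2 Ftan 2.18 Fax 3.9 w 19.6
390 act 0.6 Frad -2.4 Ftan 2.08 Fax 3.0 w 19.3
410 act 0.7 Frad -2.4 Ftan 1.77 Fax 2.6 w 19.2
430 act 1.0 Frad -1.1 Ftan 1.90 Fax 2.1 w 19.1
450 act 1.2 Frad 1.2 Ftan 1.49 Fax 0.7 w 19.2
470 act 1.2 Frad 1.6 Ftan 1.78 Fax 0.8 w 19.6
490 act 0.9 Frad 4.1 Ftan 3.92 Fax 0.8 w 19.1
510 act 0.7 Frad 5.3 Ftan 3.49 Fax 1.1 w 19.6
530 act 0.7 Frad 5.9 Ftan 3.47 Fax 2.9 w 19.7
550 act 0.9 Frad 5.1 Ftan 2.90 Fax 1.4 w 19.3
570 act 0.9 Frad 4.8 Ftan 3.94 Fax 1.3 w 19.5
590 act 0.8 Frad 4.9 Ftan 3.41 Fax 1.9 w 19.3
610 act 0.5 Frad 4.2 Ftan 2.89 Fax 1.5 w 19.8
630 act 0.2 Frad 3.1 Ftan 1.70 Fax 0.0 w 19.6
45.4917
```

View pics/d2sz.png

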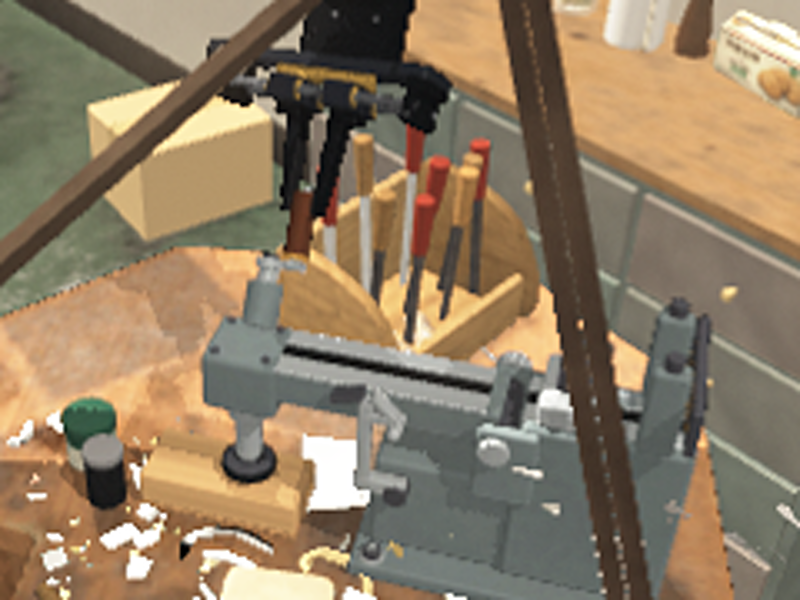

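The foot is at (250,465), just above or on the block top. I'll use finer steps and watch the handle force for contact.

```bash
python3 - <<'E'
from turn import *
a=turn(630,765,15,stop=5.6,sp=80)
print(a,ctrl.get_clock())
snap('side','d3s')
im=cv2.imread('pics/d3s.png')[180:260,260:366]; cv2.imwrite('pics/d3sz.png',cv2.resize(im,(795,600),interpolation=cv2.INTER_CUBIC))
E
```

```text
645 act -0.0 Frad 2.7 Ftan 3.62 Fax 0.4 w 19.5
660 act 0.1 Frad 1.2 Ftan 2.11 Fax -0.7 w 19.8
675 act 0.2 Frad -0.4 Ftan 3.27 Fax 1.7 w 19.1
690 act 0.2 Frad -1.9 Ftan 0.95 Fax 1.5 w 19.6
705 act 0.3 Frad -3.2 Ftan 1.80 Fax 2.6 w 19.6
720 act 0.3 Frad -4.4 Ftan 2.61 Fax 3.8 w 19.3
735 act 0.2 Frad -3.8 Ftan 2.29 Fax 5.8 w 19.2
750 act 0.1 Frad -1.0 Ftan 1.50 Fax 8.4 w 19.7
765 act -0.1 Frad 0.7 Ftan 0.97 Fax 8.9 w 19.1
765.0 48.0917
```

View pics/d3sz.png

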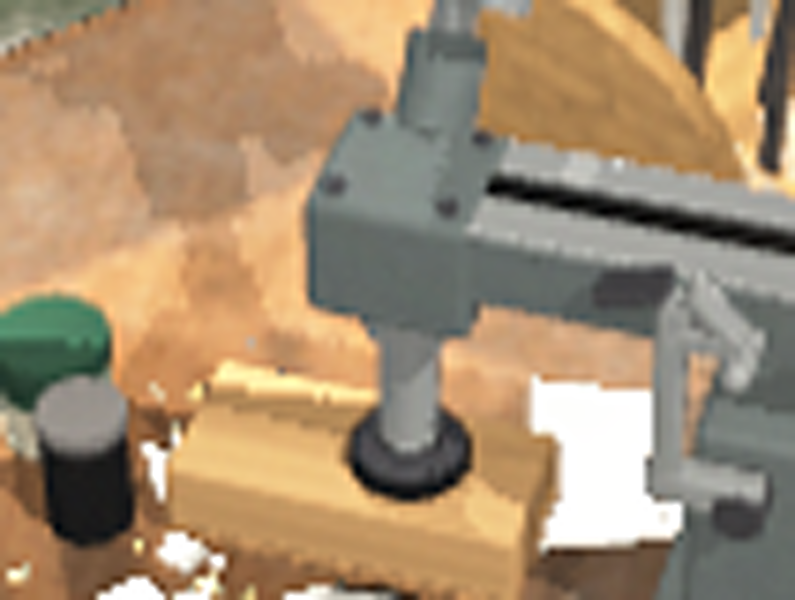

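```bash
python3 - <<'E'
from turn import *
for a in (775,785,795,805):
    turn(a-10,a,10,stop=6,sp=60)
    ctrl.wait(.1); ph=PHI0-np.radians(a); tg=-(-np.sin(ph)*s+np.cos(ph)*t)
    F=np.mean([ctrl.get_force() for _ in range(10)],0); print('   mean tan %.2f ax %.2f'%(F@tg,F@AX))
print(ctrl.get_clock())
snap('side','d4s')
im=cv2.imread('pics/d4s.png')[180:260,260:366]; cv2.imwrite('pics/d4sz.png',cv2.resize(im,(795,600),interpolation=cv2.INTER_CUBIC))
E
```

```text
775 act -0.5 Frad 0.7 Ftan 0.40 Fax 9.2 w 19.6
   mean tan 0.21 ax 10.12
785 act -0.6 Frad 2.5 Ftan -0.22 Fax 10.0 w 19.4
   mean tan 0.12 ax 9.00
795 act -0.8 Frad 3.6 Ftan -0.20 Fax 10.1 w 19.6
   mean tan -0.25 ax 10.56
805 act -0.9 Frad 6.0 Ftan -1.09 Fax 10.6 w 19.6
   mean tan -1.24 ax 11.36
49.6083
```

View pics/d4sz.png

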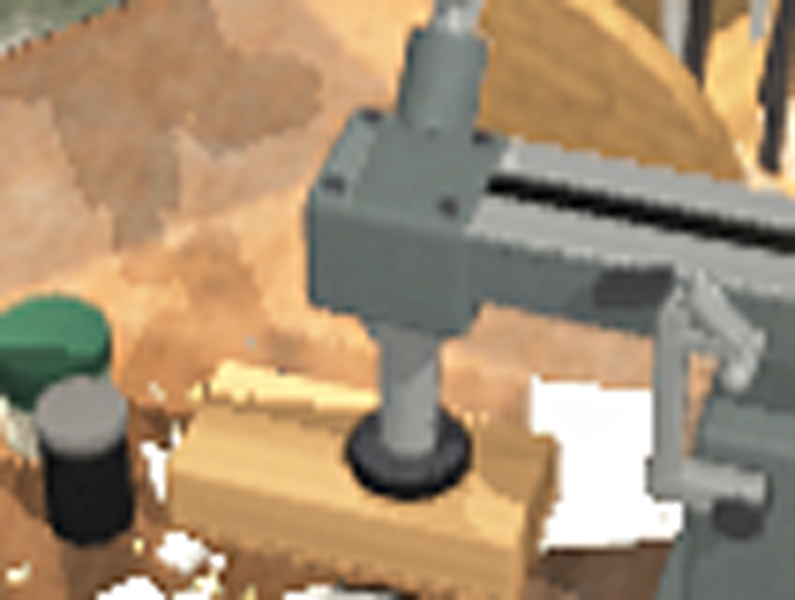

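```bash
python3 - <<'E'
from turn import *
for a in (795,785):
    turn(a+10,a,10,stop=9,sp=60)
    ctrl.wait(.1); ph=PHI0-np.radians(a); tg=-(-np.sin(ph)*s+np.cos(ph)*t)
    F=np.mean([ctrl.get_force() for _ in range(10)],0); print('   mean tan %.2f ax %.2f'%(F@tg,F@AX))
hand.gripper_to(60); ctrl.wait(.3); print(ctrl.get_force())
p=ctrl.get_tool_pos(); ctrl.move_linear(p+90*AX,max_speed=120); print(ctrl.get_clock(),ctrl.get_force())
snap('wrist','e1'); snap('side','e1s'); ctrl.wait(.5); snap('wrist','e2'); print(np.abs(cv2.imread('pics/e1.png').astype(int)-cv2.imread('pics/e2.png')).max())
im=cv2.imread('pics/e1s.png')[140:260,250:410]; cv2.imwrite('pics/e1sz.png',cv2.resize(im,(800,600),interpolation=cv2.INTER_CUBIC))
C=cam('wrist',np.load('pics/e1_T.npy'))
for a in (735,745,755,765,775,785,795): print(a,proj(C,[hp(PHI0-np.radians(a),61)]))
E
```

```text
795 act -1.6 Frad 3.3 Ftan -3.47 Fax 9.8 w 19.8
   mean tan -3.87 ax 9.89
785 act -1.6 Frad 2.4 Ftan -4.02 Fax 9.2 w 19.7
   mean tan -4.41 ax 10.73
[-0.011 -0.154 -0.255]
52.45 [-0.604 -0.31  -1.214]
141
735 [[291.799 236.906]]
745 [[295.256 229.059]]
755 [[300.175 221.84 ]]
765 [[306.418 215.495]]
775 [[313.8   210.248]]
785 [[322.086 206.288]]
795 [[331.004 203.761]]
```

View pics/e1sz.png

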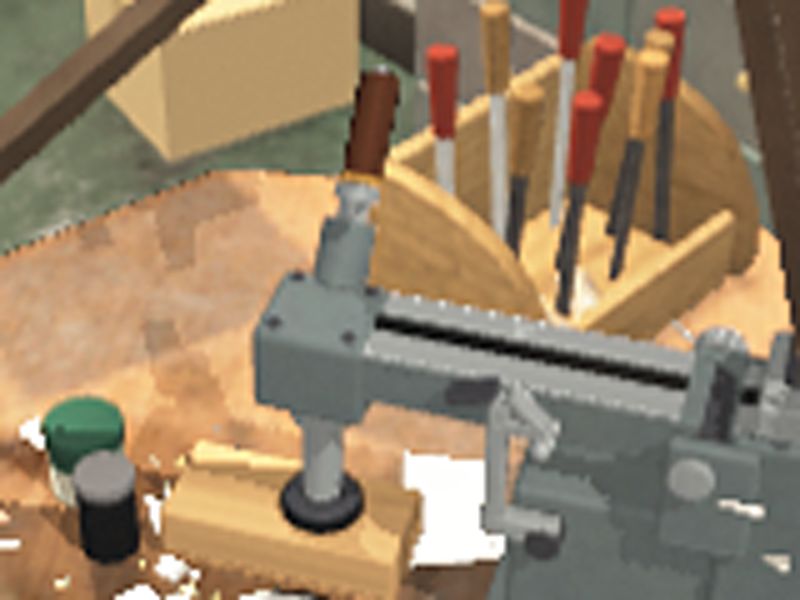

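View pics/e1.png

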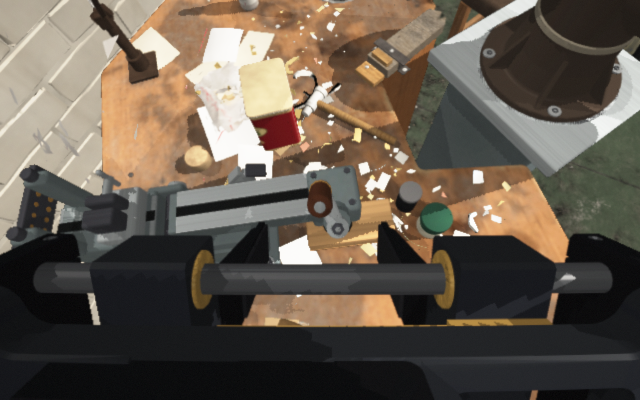

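```bash
python3 - <<'E'
from h import *
g=lambda n,b:cv2.imread(f'pics/{n}.png',0)[b[1]:b[3],b[0]:b[2]].astype(np.float32)
hb=(298,197,328,222); bb=(282,236,334,262); bed=(370,225,420,262)
for n in ('d1s','d2s','d3s','d4s','e1s'):
    o=[]
    for b in (hb,bb,bed):
        r=g('t3s',b); w=cv2.createHanningWindow(r.shape[::-1],cv2.CV_32F); o.append(np.round(cv2.phaseCorrelate(r,g(n,b),w)[0],2))
    print(n,*o)
C=cam('side'); print(proj(C,[tailpt(200,-28,0,.405)])-proj(C,[tailpt(200,-28,0,.395)]))
E
```

```text
d1s [-0.07  0.56] [-0.05  0.27] [0.05 0.02]
d2s [0.1  0.51] [0.08 0.78] [-0.06 -0.06]
d3s [0.07 0.32] [-0.5   0.67] [0.01 0.03]
d4s [-0.09  0.42] [-0.45  0.65] [0.   0.05]
e1s [0.11 0.35] [-0.64  0.88] [0.   0.04]
[[0.004 0.629]]
```

```bash
python3 - <<'E'
from h import *
a=cv2.imread('pics/e1.png').astype(int);b=cv2.imread('pics/e2.png').astype(int)
d=np.abs(a-b).max(2); ys,xs=np.where(d>40); print(len(ys),np.percentile(xs,[0,25,50,75,100]),np.percentile(ys,[0,25,50,75,100]))
print(np.load('pics/e1_T.npy')[:3,3]-np.load('pics/e2_T.npy')[:3,3], (d[185:240,300:355]>25).sum())
cv2.imwrite('pics/e12.png',np.hstack([cv2.resize(i[150:250,280:380].astype(np.uint8),(400,400),interpolation=cv2.INTER_CUBIC) for i in (a,b)]))
E
```

```text
1307 [  6.   82.  227.  375.5 638. ] [  3.  117.5 175.  220.  326. ]
[-0.3   -0.221 -0.53 ] 45
```

View pics/e12.png

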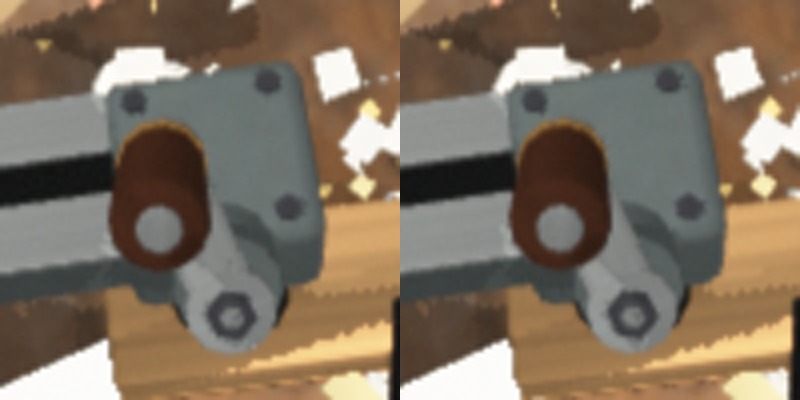

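The crank is at rest: the handle end is at (319,208) in both pictures taken 0.5 s apart, so only the arm settled. The foot bears on the block and the gripper is clear, so I'm handing in.

```bash
python3 - <<'E'
from turn import *
C=cam('wrist',np.load('pics/e2_T.npy'))
print(w2b(onplane(C,[(409,185)],54)[0]),w2b(onplane(C,[(436,212)],46)[0]),'can/jar was (-303,-26),(-333,15)')
ctrl.move_linear(ctrl.get_tool_pos()+40*AX,max_speed=150); ctrl.wait(.3)
print(ctrl.get_clock(),ctrl.get_force()); ctrl.finish_job()
E
```

```text
[-303.305  -35.927   54.   ] [-334.477    8.133   46.   ] can/jar was (-303,-26),(-333,15)
53.8167 [-0.554  0.051 -0.19 ]
the job is handed in; nothing more can be done
```

I handed the job in at 53.8 s on the robot clock. The packing block is under the jack leg, the tail is held level by its catch, and the foot is wound down onto the block.

**What my last checks showed**
- **Block:** it lies flat along the machine. I measured its middle at about x −211, y +1 mm in the bench frame. The foot should come down at about x −191, y 0, so its sole is about 20 mm along and 1 mm across from the block's middle. The limits are 48 mm and 13 mm.
- **Tail:** I pushed it to its stop, where the force rose to 28 N. It stayed at about 0.405 rad after I backed off, so the catch is holding it. I did not measure the catch's own angle.
- **Jack:** I wound it about 805 degrees in all, then unwound about 20. From the handle forces, the foot presses with about 20 N; I had no direct reading of that force. The handle stayed at about 782 degrees after release, and pictures 0.5 s apart showed it at rest.
- **Bystanders:** rough readings from an oblique view put the film can about 10 mm and the flux jar about 7 mm from their first measured places. No picture shows either one disturbed, so I take that as reading error. The tea tin and hammer looked unmoved, but I did not measure them.
- **Robot:** the gripper was clear of everything, with about 0 N on the wrist.

**What disagreed**
- **Tail push:** the finger tip ended about 24 mm lower than the tail-top geometry predicted, probably because it dropped into the slot in the beam. The tail still reached its stop.
- **Handle force:** the force at the handle read with the opposite sign to what I expected. I put this down to the arm settling against the crank's friction, and the 20 N figure rests on that reading.

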